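# Load the autosampler deck

## Task

Get the autosampler ready for its run: load the rinse bottle, the tube rack, the vial block and the yellow trough into the deck nests shaped for them (round, wide rectangular, square, narrow rectangular), each sitting flat on the floor of its own nest. Keep the bottle, rack and vial block upright, set things down rather than drop them, and leave the glass flask and the green-lidded jar standing where they are.

Things in the scene. Friction and masses are not known exactly. Their poses are not given: they have to be found in the camera images.
- rinse_bottle: White round plastic bottle with a blue screw cap, standing on the bench. Body 60 mm in diameter and 86 mm high, then a narrowing shoulder and neck; the cap is 38 mm in diameter and spans 102 to 130 mm above the underside (total height 130 mm): grip it by the cap. About 0.26 kg. Origin at the centre of its underside, z up. Belongs in nest_round.
- tube_rack: White plastic rack with ten sample tubes in two rows (one rigid piece) and a carry handle. Footprint 102 mm (x) by 58 mm (y); tube caps reach 62 mm. The handle is a bar along x over the centre line on two end posts: 102 mm long, 10 mm thick in y, 84 to 100 mm above the underside: grip it across y. About 0.18 kg. Origin: centre of its underside, z up. Belongs in nest_wide, lengthwise.
- vial_block: Dark grey square metal block holding four amber vials with red caps (all one rigid piece). 50 by 50 mm, block 45 mm high, the vial caps reach 59 mm; grip the block across its flat sides above its lowest 12 mm. About 0.28 kg. Origin at the centre of its underside, x and y square to its sides, z up. Belongs in nest_square, either way round.
- trough: Empty yellow open-topped reagent trough, 100 mm (x) by 34 mm (y) by 40 mm high, walls 3 mm; grip it across its 34 mm width, above its lowest 8 mm. About 0.09 kg. Origin at the centre of its underside, z up. Belongs in nest_narrow, its long side along the nest's.
- nest_round: Aluminium deck nest, 127 by 86 mm plate 12 mm thick with a round recess 74 mm in diameter. Origin: centre of its underside, z up, x along its 127 mm side. Fixed on the deck in a row of four, 104 mm apart along their y. Recess centred, 8 mm deep, floor 4 mm above the origin, rim top 12 mm above it. The sampler's 300 mm tower, arm and probe stand 144 mm beyond the centre of the row's -y end nest.
- nest_wide: Aluminium deck nest, 127 by 86 mm plate 12 mm thick with a wide rectangular recess, 116 mm (x) by 72 mm (y). Origin: centre of its underside, z up, x along its 127 mm side. Fixed on the deck in a row of four, 104 mm apart along their y. Recess centred, 8 mm deep, floor 4 mm above the origin, rim top 12 mm above it.
- nest_square: Aluminium deck nest, 127 by 86 mm plate 12 mm thick with a square recess, 64 by 64 mm. Origin: centre of its underside, z up, x along its 127 mm side. Fixed on the deck in a row of four, 104 mm apart along their y. Recess centred, 8 mm deep, floor 4 mm above the origin, rim top 12 mm above it.
- nest_narrow: Aluminium deck nest, 127 by 86 mm plate 12 mm thick with a narrow rectangular recess, 114 mm (x) by 48 mm (y). Origin: centre of its underside, z up, x along its 127 mm side. Fixed on the deck in a row of four, 104 mm apart along their y. Recess centred, 8 mm deep, floor 4 mm above the origin, rim top 12 mm above it.
- flask: Bystander, to be left alone: glass volumetric flask with a blue stopper, bulb 62 mm in diameter, thin neck, 170 mm high, standing on the bench among the things to load. Origin at the centre of its underside.
- green_jar: Bystander, to be left alone: clear jar with a green lid 66 mm in diameter, 70 mm high, standing on the bench among the things to load. Origin at the centre of its underside.
Things that resemble listed ones, but are neither listed nor needed, are in the scene too. What is shaped like the rinse_bottle but pink is not meant.

How it is judged:
At the end, for the whole second after the job is handed in: Bottle in the round nest, tube rack in the wide, vial block in the square, trough in the narrow one: each centred within 12 mm, its underside less than 3.5 mm above the recess floor, tilted under 0.06 rad, at rest (under 20 mm/s) (horizontal distance between rinse_bottle and nest_round below 0.012 m and z of rinse_bottle in the frame of nest_round between 0 and 0.0075 m and angle between each of rinse_bottle, tube_rack, vial_block, trough's own z axis and vertical below 0.06 rad and linear speed of each of rinse_bottle, tube_rack, vial_block, trough below 0.02 m/s and horizontal distance between tube_rack and nest_wide below 0.012 m and z of tube_rack in the frame of nest_wide between 0 and 0.0075 m and horizontal distance between vial_block and nest_square below 0.012 m and z of vial_block in the frame of nest_square between 0 and 0.0075 m and horizontal distance between trough and nest_narrow below 0.012 m and z of trough in the frame of nest_narrow between 0 and 0.0075 m); the robot touches nothing.
It fails at once if the glass flask was moved more than 25 mm (distance of flask from where it was at the start of the episode above 0.025 m).
It fails at once if the green-lidded jar was moved more than 25 mm (distance of green_jar from where it was at the start of the episode above 0.025 m).
It fails at once if the bottle, rack or vial block was tipped more than 0.6 rad (35 degrees) (angle between any of rinse_bottle, tube_rack, vial_block's own z axis and vertical above 0.6 rad).
It fails at once if a thing was dropped: it fell free, touching nothing, faster than 0.6 m/s (a fall of about 20 mm) ((contact force between rinse_bottle and anything else below 0.01 N and linear speed of rinse_bottle above 0.6 m/s) or (contact force between tube_rack and anything else below 0.01 N and linear speed of tube_rack above 0.6 m/s) or (contact force between vial_block and anything else below 0.01 N and linear speed of vial_block above 0.6 m/s) or (contact force between trough and anything else below 0.01 N and linear speed of trough above 0.6 m/s)).
It also fails if it takes over 120 s, if anything falls off the work surface, if the arm or the gripper's body presses on something with over 40 N, if the wrist force passes 120 N, or if a joint passes its speed limit or range.

## Robot

A 6-joint arm with a two-finger parallel gripper is mounted at the origin on the work surface. World frame = base frame: x ahead of the robot, y to its left, z up, the work surface at z = 0. Lengths are in m, angles in rad, forces in N, time in s.
With the tool pointing down it reaches from about 0.25 to 0.775 m from the base axis. Payload 4 kg.
Tool frame: the origin (TCP) lies between the finger pads; the fingertips stand 19 mm ahead of it and the grasp point (between the pads) is the TCP (robot.tip_reach is the y of the fingertips in the tool frame, in m); y points along the fingers, x is the direction in which the jaws open and shut, and the axes are right-handed (so a half turn about y gives the same grasp; the last joint's range is limited). The gripper opens to 94 mm and grips with 3 to 60 N. Pads are 16 mm wide; open, the fingers measure 119 mm over their backs; the gripper's body (75 mm by 177 mm) begins 78 mm behind the grasp point.
Start: joints at [1.091, 0.087, 1.371, -0, 1.684, -0.103], TCP at [0.202, 0.511, 0.225] pointing down, gripper open.
Joint ranges: [-3.1, 3.1], [-0.76, 2.03], [0.27, 2.55], [-1.08, 4.22], [0.17, 2.65], [-2.57, 2.57]. Speed limits (rad/s): [2.79, 2.79, 3.14, 3.14, 3.14, 3.14].

## Interface

Orientations are given as [roll, pitch, yaw] about the fixed x, y, z axes, in that order (R = Rz(yaw) Ry(pitch) Rx(roll)).
In Python, from bench import robot, imaging, order gives the robot as it stands.
- The arm moves only by the tool send_rows, never from a script. Its argument "moves" is text: rows parted by semicolons, each of 5 numbers parted by spaces: the gripper's target within -1 to 1 (shut at 1, half-way at 0, fully open at -1), then the shift along the tool's x, y, z in m, then the turn about the tool's y in degrees. In form: fingers tx ty tz roll; .... A call has exactly 10 rows; each row shifts and turns the commanded pose from where the row before left it, along the tool's axes as they then stand; what a row does not reach is not made up. A row lasts 1/12 s, in which the tool goes at most 41.7 mm and 7.16 degrees, less where a joint would pass 70% of its speed; a pose out of reach is approached as far as the arm can. A call with a gripper value outside its range is refused whole. The fingers move at their own pace and stop on an object; the grip force is fixed at half the most. Time passes only in rows, so rows that do not move let the fingers close, or fill a call up. It gives the time, the measured TCP pose, the force and the opening at its end, in the units of the state.
- robot.get_obs(): the state, without advancing time (a new reading comes with each control period).
- imaging.snapshot(name): name is "side" or "top"; returns a dict with "image" (384x512x3 uint8, red, green, blue), "mtx" (3x3 intrinsics, pixels), "R" (3x3) and "t" (3): a world point X has camera coordinates R X + t. Camera axes: x right, y down, z forward; pixel columns grow to the right and rows downward; lengths in m; the calibration is good to about 2 mm. A picture is of the moment at which its call begins. There is no depth.
- order.close_job(): hands the job in, once; it reports no verdict.
Trained networks look in a picture, given as the dict that the camera call returned (one of the last four; its "shot" number tells which), for a name from the list of things; names that differ only in an ending like _2 or _b are one class to them, and where a whole thing is asked for, a point or a joint stands for the part that bears it (a point fixed in the world has none). Each returns a list of dicts, best first, with "conf" (0 to 1); they miss things now and then, are a little off and sometimes report something else, mostly with a low value. They report only what shows in the picture. A call takes as long as a camera call. They do not tell look-alikes from the thing itself.
- imaging.recognise(picture, target): "centre" ([column, row] in pixels, amid what is visible of it).
- imaging.landmark_of(picture, target): "centre" ([column, row] in pixels: a listed point, or the origin of a listed thing).
The state is a dict: "time": time; "joint_positions": joint angles; "qvel": joint speeds; "joint_torque": joint torques, N m; "tool_pos": TCP position; "ee_rot": TCP orientation; "wrist_force": force on the tool from outside, world axes, zero at the start; "wrist_torque": the same for the moment, N m; "width": finger opening in m.
Only numpy, scipy, OpenCV 4.12 (cv2) and the standard library are available. Lean on these libraries where they do the work, as an engineer would, in place of code of your own. Each camera call takes 0.05 s, during which the arm holds its last target.

## Working session

There is one attempt and no reset: what is moved stays moved. The work goes in short steps, Python scripts to look and compute and a tool call to move; the robot and the scene stay as the last step left them, time stands still between calls to the robot, and variables do not carry over. Pictures are saved under pics/ and viewed, and the job is handed in when it is done.

Besides the shell and the picture viewer there is one more tool, called after "Call:" in YAML: its name, and indented under it one key for each argument. send_rows: Moves the arm, as the interface text tells. Its arguments: {"type":"object","properties":{"moves":{"type":"string"}},"required":["moves"]}

```bash
mkdir -p pics; ls; python3 - <<'E'
from bench import robot, imaging, order
import cv2, numpy as np, pickle
d={}
for n in ("side","top"):
    p=imaging.snapshot(n); d[n]=p
    cv2.imwrite(f"pics/{n}0.png",p["image"][:,:,::-1])
    print(n,p["mtx"].tolist(),p["R"].tolist(),p["t"].tolist(), p["shot"])
    for k in ["rinse_bottle","tube_rack","vial_block","trough","nest_round","nest_wide","nest_square","nest_narrow","flask","green_jar"]:
        a=imaging.landmark_of(p,k)
        print(k,[(np.round(x["centre"],1).tolist(),round(x["conf"],2)) for x in a[:3]])
pickle.dump(d,open("s0.pkl","wb"))
print(robot.get_obs())
E
```

```text
pics
side [[353.6497639920306, 0.0, 255.98510189149002], [0.0, 353.6497639920306, 195.08034890538207], [0.0, 0.0, 1.0]] [[0.9727001414485877, -0.23204307016048042, 0.00323240102646893], [-0.1539358823935641, -0.6555811596585778, -0.7392679400680308], [0.17366110369801394, 0.7185884473683201, -0.6734036414893929]] [-0.47169871980632344, 0.1559085251176732, 0.8064761388409502] 1
rinse_bottle [([217.5, 146.2], 0.96), ([186.9, 160.0], 0.8), ([248.9, 141.6], 0.74)]
tube_rack [([233.3, 176.6], 0.59)]
vial_block [([253.5, 251.7], 0.89)]
trough [([289.4, 376.0], 0.66)]
nest_round [([335.1, 250.5], 0.67)]
nest_wide [([296.4, 192.1], 0.79)]
nest_square [([286.0, 166.2], 0.87)]
nest_narrow [([316.7, 219.6], 0.67)]
flask [([233.4, 207.4], 0.9)]
green_jar [([252.0, 304.7], 0.96)]
top [[346.4066698702088, 0.0, 253.19334290824762], [0.0, 346.4066698702088, 191.71208331384955], [0.0, 0.0, 1.0]] [[0.07947043034460365, -0.9968357894449882, 0.0016910299911410502], [-0.971304232406008, -0.07781625192998617, -0.22475034826612464], [0.22417078045771013, 0.016218502309287678, -0.9744149123303816]] [0.00964
[... 449 characters left out ...]
_jar [([340.2, 232.1], 0.74)]
{'time': 1.1, 'joint_positions': array([ 1.09091423e+00,  8.71946812e-02,  1.37072724e+00,  7.90265049e-06,
        1.68359667e+00, -1.03109065e-01]), 'qvel': array([ 0.00118503,  0.00016017,  0.00193729,  0.00113273, -0.00075539,
       -0.00049771]), 'joint_torque': array([-3.71729111e-04, -3.40055215e+01, -3.02601886e+01,  7.15206703e-02,
        2.38232006e-02, -8.53872450e-06]), 'tool_pos': array([0.20236696, 0.51142535, 0.22449495]), 'ee_rot': array([-1.57079614e+00, -7.44797675e-05,  1.19402418e+00]), 'wrist_force': array([ 0.15677147, -0.05468281, -0.08916888]), 'wrist_torque': array([-0.00504728,  0.00552532, -0.00446084]), 'width': 0.09444154375143954}
```

View pictures.

```bash
python3 - <<'E'
import cv2
for n in ("side","top"):
    im=cv2.imread(f"pics/{n}0.png"); cv2.imwrite(f"pics/{n}0b.png",cv2.resize(im,(800,600),interpolation=cv2.INTER_CUBIC))
E
```

```text
(no output)
```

View pics/side0b.png

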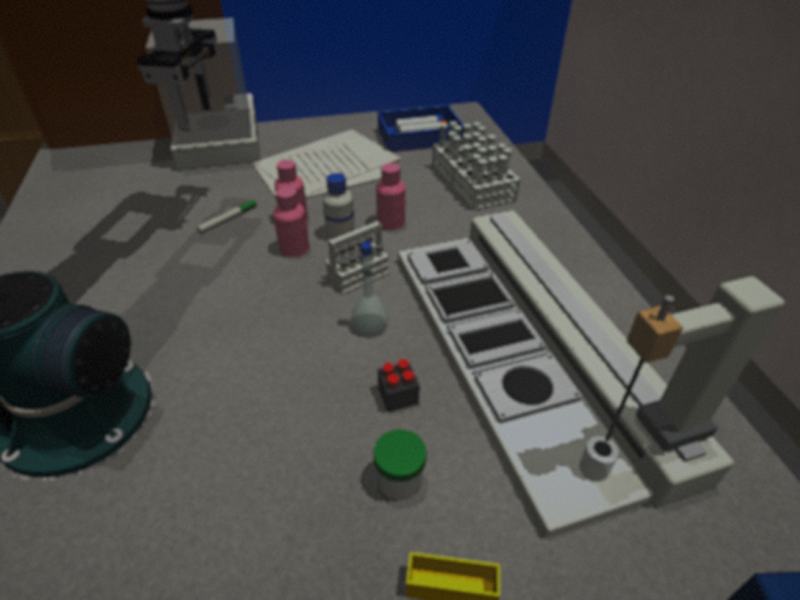

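View pics/top0b.png

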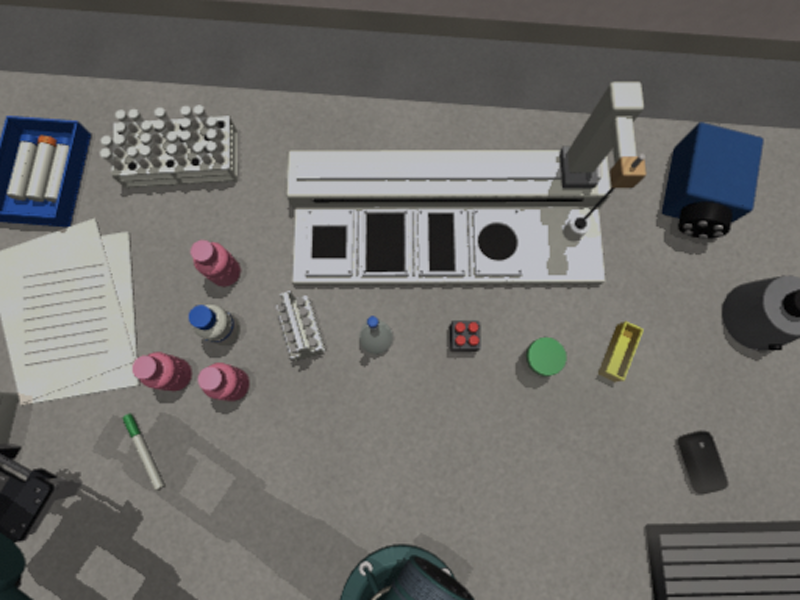

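```bash
cat > h.py <<'E'
import numpy as np, cv2, pickle
def ray(p,uv):
    K=np.array(p["mtx"]);R=np.array(p["R"]);t=np.array(p["t"])
    d=R.T@np.linalg.inv(K)@np.array([uv[0],uv[1],1.]); return -R.T@t, d/np.linalg.norm(d)
def onz(p,uv,z):
    c,d=ray(p,uv); return c+d*(z-c[2])/d[2]
def proj(p,X):
    X=np.atleast_2d(X); c=X@np.array(p["R"]).T+np.array(p["t"]); q=c@np.array(p["mtx"]).T; return q[:,:2]/q[:,2:]
def tri(obs):
    A=np.zeros((3,3));b=np.zeros(3)
    for p,uv in obs:
        c,d=ray(p,uv);M=np.eye(3)-np.outer(d,d);A+=M;b+=M@c
    X=np.linalg.solve(A,b); return X,[np.linalg.norm(proj(p,X)[0]-uv) for p,uv in obs]
def rpy(R):
    from scipy.spatial.transform import Rotation as r
    return r.from_matrix(R).as_euler("xyz")
E
python3 - <<'E'
from h import *
d=pickle.load(open("s0.pkl","rb"));s,t=d["side"],d["top"]
L={"bottle":((217.5,146.2),(141.6,210.7)),"rack":((233.3,176.6),(191.5,209.2)),"vial":((253.5,251.7),(295.1,217.4)),"trough":((289.4,376),(396,228)),"round":((335.1,250.5),(316.9,155.7)),"wide":((296.4,192.1),(246.6,156.1)),"sq":((286,166.2),(211,155.4)),"narrow":((316.7,219.6),(281,154.3)),"flask":((233.4,207.4),(236.8,214.5)),"jar":((252,304.7),(340.2,232.1))}
for k,(a,b) in L.items():
    X,e=tri([(s,a),(t,b)]); print(k,X.round(4),np.round(e,1), onz(s,a,0).round(4)[:2],onz(t,b,0).round(4)[:2])
E
for n in side top; do :; done
python3 - <<'E'
import cv2
im=cv2.imread("pics/top0.png")
cv2.imwrite("pics/topL.png",cv2.resize(im[120:260,110:270],None,fx=5,fy=5,interpolation=cv2.INTER_CUBIC)[:600])
cv2.imwrite("pics/topR.png",cv2.resize(im[125:245,270:420],None,fx=5,fy=5,interpolation=cv2.INTER_CUBIC)[:600])
E
```

```text
bottle [0.4453 0.3672 0.0065] [0.2 0.3] [0.4456 0.3766] [0.447  0.3694]
rack [ 0.4675  0.2289 -0.015 ] [0.7 0.7] [0.4668 0.2111] [0.4629 0.226 ]
vial [ 0.4619 -0.0746  0.0008] [0.3 0.3] [ 0.4613 -0.074 ] [ 0.4629 -0.0747]
trough [ 0.4566 -0.3623  0.0064] [1.3 0.8] [ 0.46 -0.36] [ 0.4553 -0.3646]
round [ 0.6455 -0.1268  0.0173] [1.4 1.1] [ 0.65   -0.1148] [ 0.6551 -0.1302]
wide [0.6222 0.0797 0.0243] [2.3 2.1] [0.6259 0.1036] [0.6369 0.0803]
sq [0.6183 0.182  0.034 ] [0.3 0.3] [0.6322 0.2235] [0.6306 0.1872]
narrow [ 0.6416 -0.021   0.0139] [1.6 1.4] [ 0.6435 -0.0097] [ 0.6509 -0.0224]
flask [ 0.4518  0.0941 -0.0091] [2.7 2.6] [0.443  0.0837] [0.4579 0.0937]
jar [ 0.4292 -0.2061 -0.0031] [1.  0.7] [ 0.4268 -0.2081] [ 0.4308 -0.2054]
```

View pics/topL.png

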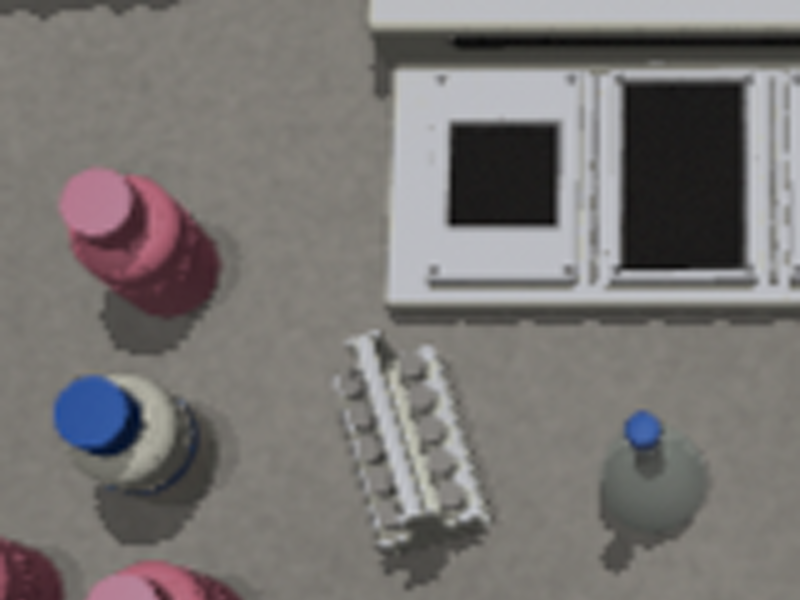

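View pics/topR.png

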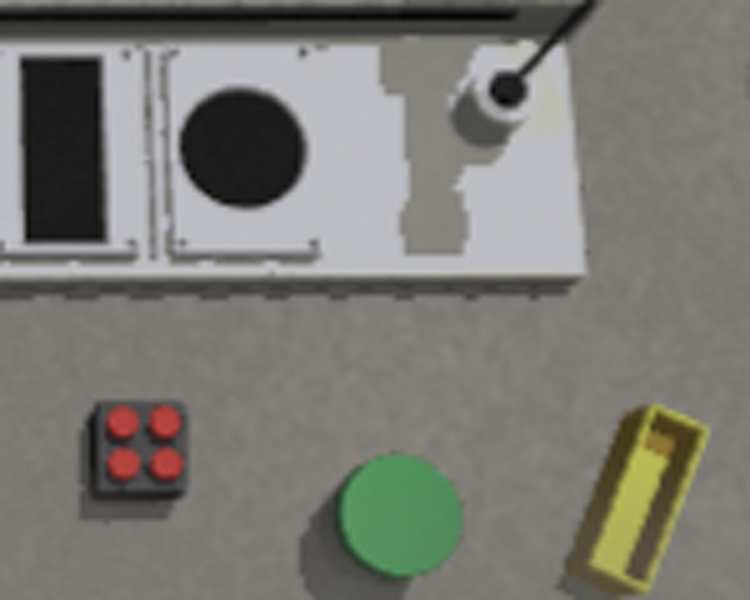

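```bash
cat > nest.py <<'E'
from h import *
from scipy.optimize import least_squares
d=pickle.load(open("s0.pkl","rb"));s,t=d["side"],d["top"]
guess={"sq":((286,166.2),(211,155.4)),"wide":((296.4,192.1),(246.6,156.1)),"narrow":((316.7,219.6),(281,154.3)),"round":((335.1,250.5),(316.9,155.7))}
def blob(p,uv):
    g=cv2.cvtColor(np.ascontiguousarray(p["image"]),cv2.COLOR_RGB2GRAY)
    n,l,st,c=cv2.connectedComponentsWithStats((g<75).astype(np.uint8))
    best=min((i for i in range(1,n) if 60<st[i,4]<5000),key=lambda i:np.hypot(*(c[i]-uv)))
    # intensity weighted
    return c[best],st[best]
obs=[]
for k,(a,b) in guess.items():
    for p,uv in ((s,a),(t,b)):
        c,st=blob(p,uv); print(k,p["shot"],uv,c.round(2),st)
        obs.append((p,c))
offs=[0,-.104,-.208,-.312]
def res(q):
    x,y,z,w=q;r=[]
    for i,o in enumerate(offs):
        X=np.array([x-o*np.sin(w),y+o*np.cos(w),z])
        for j in (0,1): p,c=obs[2*i+j]; r+=list(proj(p,X)[0]-c)
    return r
f=least_squares(res,[.62,.19,.02,0]);print(f.x,np.round(f.fun,2))
x,y,z,w=f.x
for k,o in zip(guess,offs): print(k,np.round([x-o*np.sin(w),y+o*np.cos(w)],4))
E
python3 nest.py
```

```text
sq 1 (286, 166.2) [286.06 166.21] [274 159  26  15 251]
sq 2 (211, 155.4) [210.  154.5] [200 145  21  20 420]
wide 1 (296.4, 192.1) [300.18 188.98] [278 178  47  24 687]
wide 2 (246.6, 156.1) [246.4 154.8] [234 136  25  38 913]
narrow 1 (316.7, 219.6) [316.98 215.17] [294 205  47  21 561]
narrow 2 (281, 154.3) [282.13 154.64] [274 137  17  36 559]
round 1 (335.1, 250.5) [337.17 246.44] [322 235  32  24 583]
round 2 (316.9, 155.7) [317.98 154.21] [306 143  25  23 448]
[0.6198309  0.18394802 0.03208584 0.08251367] [ 0.51 -0.06  0.41  0.88  0.77 -0.28 -0.22  0.5   0.74 -0.2  -0.2   0.57
  0.37 -0.42 -0.33  0.93]
sq [0.6198 0.1839]
wide [0.6284 0.0803]
narrow [ 0.637  -0.0233]
round [ 0.6455 -0.127 ]
```

```bash
cat > objs.py <<'E'
from h import *
d=pickle.load(open("s0.pkl","rb"));s,t=d["side"],d["top"]
def blobs(p,lo,hi,mn=15):
    h=cv2.cvtColor(np.ascontiguousarray(p["image"]),cv2.COLOR_RGB2HSV)
    m=cv2.inRange(h,np.array(lo),np.array(hi))
    if lo[0]==0: m|=cv2.inRange(h,np.array((172,lo[1],lo[2])),np.array((180,255,255)))
    n,l,st,c=cv2.connectedComponentsWithStats(m)
    return [(c[i].round(1),st[i].tolist(),(l==i)) for i in range(1,n) if st[i,4]>=mn]
if __name__=="__main__":
  for nm,lo,hi in (("blue",(105,140,60),(125,255,255)),("red",(0,170,90),(8,255,255)),("yellow",(22,140,60),(34,255,255)),("green",(50,100,50),(75,255,255))):
    for p in (s,t):
        print(nm,p["shot"],[(b[0].tolist(),b[1]) for b in blobs(p,lo,hi)])
E
python3 objs.py
python3 - <<'E'
import cv2
im=cv2.imread("pics/side0.png")
cv2.imwrite("pics/sideA.png",cv2.resize(im[90:220,170:300],None,fx=4.6,fy=4.6,interpolation=cv2.INTER_CUBIC))
cv2.imwrite("pics/sideB.png",cv2.resize(im[220:384,230:350],None,fx=3.6,fy=3.6,interpolation=cv2.INTER_CUBIC))
E
```

```text
blue 1 [([257.2, 36.4], [142, 0, 224, 92, 15415]), ([214.5, 114.3], [210, 112, 10, 6, 52]), ([233.7, 157.1], [231, 155, 6, 5, 27]), ([500.0, 374.6], [486, 367, 26, 17, 388])]
blue 2 [([24.0, 110.9], [0, 75, 50, 65, 768]), ([463.4, 106.3], [439, 79, 49, 56, 1968]), ([128.0, 202.4], [121, 196, 15, 14, 164]), ([238.1, 205.6], [235, 203, 7, 6, 31])]
red 1 [([259.5, 236.4], [255, 230, 10, 13, 67]), ([248.1, 235.0], [245, 233, 7, 5, 30]), ([251.0, 241.8], [248, 239, 7, 7, 39])]
red 2 []
yellow 1 [([288.5, 370.0], [260, 354, 60, 30, 1561])]
yellow 2 [([400.8, 212.9], [392, 207, 18, 14, 154])]
green 1 [([158.1, 131.1], [154, 128, 9, 7, 34]), ([255.7, 289.6], [240, 275, 33, 30, 789])]
green 2 [([349.3, 227.7], [338, 216, 24, 24, 432]), ([83.6, 271.6], [79, 265, 10, 14, 81])]
```

View pics/sideA.png

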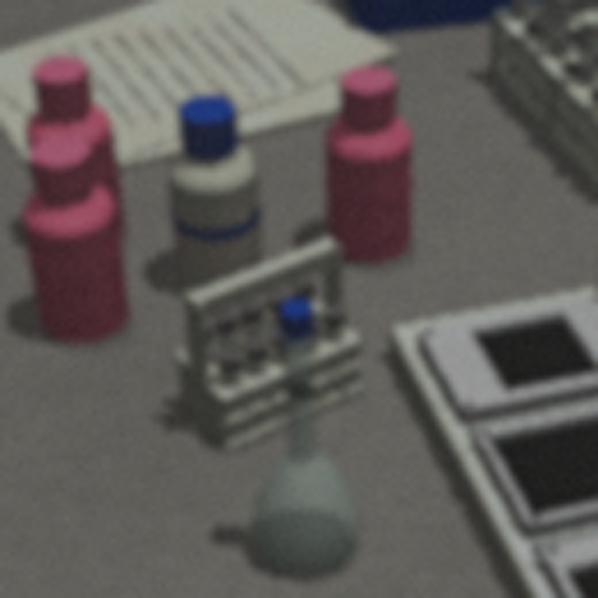

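View pics/sideB.png

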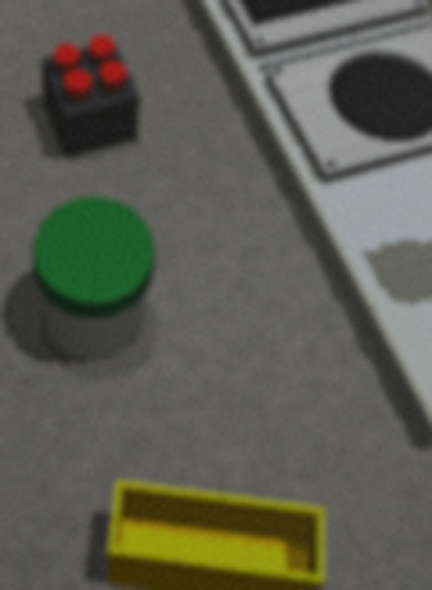

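```bash
cat > m1.py <<'E'
from h import *
d=pickle.load(open("s0.pkl","rb"));s,t=d["side"],d["top"]
T1=lambda q:np.array([110,120])+(np.array(q)+.5)/5-.5
T2=lambda q:np.array([270,125])+(np.array(q)+.5)/5-.5
S1=lambda q:np.array([170,90])+(np.array(q)+.5)/4.6-.5
S2=lambda q:np.array([230,220])+(np.array(q)+.5)/3.6-.5
def show(n,a,b,z):
    X,e=tri([(s,a),(t,b)]); A,B=onz(s,a,z),onz(t,b,z); print(n,X.round(4),np.round(e,1),"z=%g"%z,A[:2].round(4),B[:2].round(4)); return X,A,B
print("rack"); 
h=[show("h",S1(a),T1(b),.1) for a,b in (((338,240),(365,335)),((190,300),(415,515)))]
for j in range(3): v=h[0][j]-h[1][j]; print(np.linalg.norm(v[:2]),np.arctan2(v[1],v[0]),(h[0][j]+h[1][j])[:2]/2)
print("caps")
sc=[(67,55),(101,46),(77,82),(114,73)]; tc=[(124,422),(167,422),(123,465),(167,465)]
sc2=[S2(q) for q in sc]; tc2=[T2(q) for q in tc]
# side order: (far-left.. ) print
for q in sc2: print("s",onz(s,q,.059)[:2].round(4))
for q in tc2: print("t",onz(t,q,.059)[:2].round(4))
show("vial",np.mean(sc2,0),np.mean(tc2,0),.059)
print("trough")
sr=[S2(q) for q in ((118,481),(325,507),(322,583),(108,557))]; tr=[T2(q) for q in ((652,405),(708,428),(645,592),(590,568))]
for n,p,q in (("s",s,sr),("t",t,tr)):
    P=np.array([onz(p,k,.04)[:2] for k in q]); print(n,P.round(4).tolist(),P.mean(0).round(4)); 
    for i in range(4): v=P[(i+1)%4]-P[i]; print("  ",np.linalg.norm(v).round(4),np.arctan2(v[1],v[0]).round(3))
show("trough",np.mean(sr,0),np.mean(tr,0),.04)
print("bottle cap"); show("cap",(214.3,113.3),(128,202.4),.13)
show("cap",S1((208,105)),T1((94,414)),.13)
show("jar",S2((95,250)),T2((400,515)),.07)
show("flask stop",(233.7,157.1),(238.1,205.6),.165)
E
python3 m1.py
```

```text
rack
h [0.5045 0.2377 0.0988] [0.2 0.3] z=0.1 [0.5035 0.2358] [0.505  0.2374]
h [0.4097 0.2003 0.0961] [1. 1.] z=0.1 [0.4066 0.1944] [0.4119 0.1997]
0.10192316685865165 0.3752261062762862 [0.45712851 0.21901964]
0.10537949870834765 0.4033215794989612 [0.45504682 0.215112  ]
0.10040368775504221 0.3851529609481833 [0.45844179 0.21857055]
caps
s [ 0.45   -0.0708]
s [ 0.4724 -0.0684]
s [ 0.4512 -0.0935]
s [ 0.475  -0.0917]
t [ 0.4762 -0.065 ]
t [ 0.4781 -0.0884]
t [ 0.4525 -0.0657]
t [ 0.4544 -0.0895]
vial [ 0.4645 -0.0776  0.0549] [0.7 0.6] z=0.059 [ 0.4621 -0.0812] [ 0.4653 -0.0772]
trough
s [[0.4184, -0.3267], [0.5117, -0.3616], [0.4979, -0.3934], [0.4053, -0.3598]] [ 0.4583 -0.3604]
   0.0995 -0.357
   0.0347 -1.977
   0.0986 2.793
   0.0355 1.192
t [[0.5129, -0.3604], [0.5023, -0.3913], [0.4086, -0.355], [0.4192, -0.3252]] [ 0.4608 -0.358 ]
   0.0327 -1.901
   0.1006 2.772
   0.0316 1.227
   0.1001 -0.359
trough [ 0.4601 -0.3594  0.0361] [0.5 0.3] z=0.04 [ 0.4585 -0.3608] [ 0.4603 -0.3578]
bottle cap
cap [0.4448 0.3639 0.1276] [0.6 0.7] z=0.13 [0.4425 0.359 ] [0.4462 0.3631]
cap [0.4453 0.3615 0.1314] [0.3 0.3] z=0.13 [0.4447 0.3638] [0.4463 0.362 ]
jar [ 0.435  -0.2144  0.0649] [0.7 0.5] z=0.07 [ 0.4329 -0.2177] [ 0.4357 -0.2131]
flask stop [0.4519 0.0828 0.165 ] [0.8 0.7] z=0.165 [0.4501 0.0825] [0.4538 0.0828]
```

```bash
cat > go.py <<'E'
import sys; from bench import robot
import numpy as np
from scipy.spatial.transform import Rotation as Ro
def go(x,y,z,yaw):
    o=robot.get_obs(); R=Ro.from_euler("xyz",o["ee_rot"]).as_matrix()
    dw=np.array([x,y,z])-o["tool_pos"]
    c=np.arctan2(R[1,0],R[0,0]); print("t",round(o["time"],2),"pos",o["tool_pos"].round(4),"rpy",o["ee_rot"].round(4),"w",round(o["width"],4),"F",o["wrist_force"].round(2))
    print("turn deg",round(-np.degrees(yaw-c),2),"| shift in present axes",(R.T@dw).round(4)); 
    R2=Ro.from_euler("xyz",[-np.pi/2,0,yaw]).as_matrix(); print("shift after turn",(R2.T@dw).round(4))
go(*map(float,sys.argv[1:5]))
E
python3 go.py 0.4595 -0.3595 0.225 1.211
```

```text
t 1.1 pos [0.2024 0.5114 0.2245] rpy [-1.5708e+00 -1.0000e-04  1.1940e+00] w 0.0944 F [ 0.16 -0.05 -0.09]
turn deg -0.97 | shift in present axes [-7.152e-01 -6.000e-04 -5.595e-01]
shift after turn [-7.246e-01 -5.000e-04 -5.473e-01]
```

Call:
send_rows:
  moves: "-1 0 0 0 -1; -1 -0.029 0 -0.022 0; -1 -0.029 0 -0.022 0; -1 -0.029 0 -0.022 0; -1 -0.029 0 -0.022 0; -1 -0.029 0 -0.022 0; -1 -0.029 0 -0.022 0; -1 -0.029 0 -0.022 0; -1 -0.029 0 -0.022 0; -1 -0.029 0 -0.022 0"

```text
time: 1.93
tool_pos: [0.2959, 0.1959, 0.2247]
ee_rot: [-1.572, -0.001, 1.213]
wrist_force: [0.8, 0.4, 1.1]
width: 0.0937
```

Call:
send_rows:
  moves: "-1 -0.029 0 -0.022 0; -1 -0.029 0 -0.022 0; -1 -0.029 0 -0.022 0; -1 -0.029 0 -0.022 0; -1 -0.029 0 -0.022 0; -1 -0.029 0 -0.022 0; -1 -0.029 0 -0.022 0; -1 -0.029 0 -0.022 0; -1 -0.029 0 -0.022 0; -1 -0.029 0 -0.022 0"

```text
time: 2.77
tool_pos: [0.4, -0.1534, 0.2247]
ee_rot: [-1.572, -0.0, 1.212]
wrist_force: [0.1, -0.4, 0.7]
width: 0.0944
```

```bash
python3 go.py 0.4595 -0.3595 0.225 1.211
```

```text
t 2.77 pos [ 0.4    -0.1534  0.2247] rpy [-1.5717e+00 -2.0000e-04  1.2115e+00] w 0.0944 F [ 0.12 -0.41  0.73]
turn deg 0.03 | shift in present axes [-0.172  -0.0002 -0.1282]
shift after turn [-0.172  -0.0003 -0.1283]
```

Call:
send_rows:
  moves: "-1 -0.029 0 -0.0215 0; -1 -0.029 0 -0.0215 0; -1 -0.029 0 -0.0215 0; -1 -0.029 0 -0.0215 0; -1 -0.029 0 -0.0215 0; -1 -0.027 0 -0.021 0; -1 0 0.03 0 0; -1 0 0.035 0 0; -1 0 0.035 0 0; -1 0 0.02 0 0"

```text
time: 3.6
tool_pos: [0.4581, -0.3565, 0.0998]
ee_rot: [-1.565, -0.003, 1.212]
wrist_force: [0.2, 0.7, -2.0]
width: 0.0939
```

```bash
python3 go.py 0.4595 -0.3595 0.029 1.211; python3 - <<'E'
from h import *
from bench import imaging
import cv2
for n in ("side","top"):
    p=imaging.snapshot(n); im=p["image"][:,:,::-1]
    cv2.imwrite(f"pics/a_{n}.png",cv2.resize(im,(800,600)))
E
```

```text
t 3.6 pos [ 0.4581 -0.3565  0.0998] rpy [-1.5651 -0.0026  1.2116] w 0.0939 F [ 0.21  0.65 -1.98]
turn deg 0.04 | shift in present axes [-0.0025  0.0708 -0.0028]
shift after turn [-0.0024  0.0708 -0.0024]
```

View pics/a_side.png

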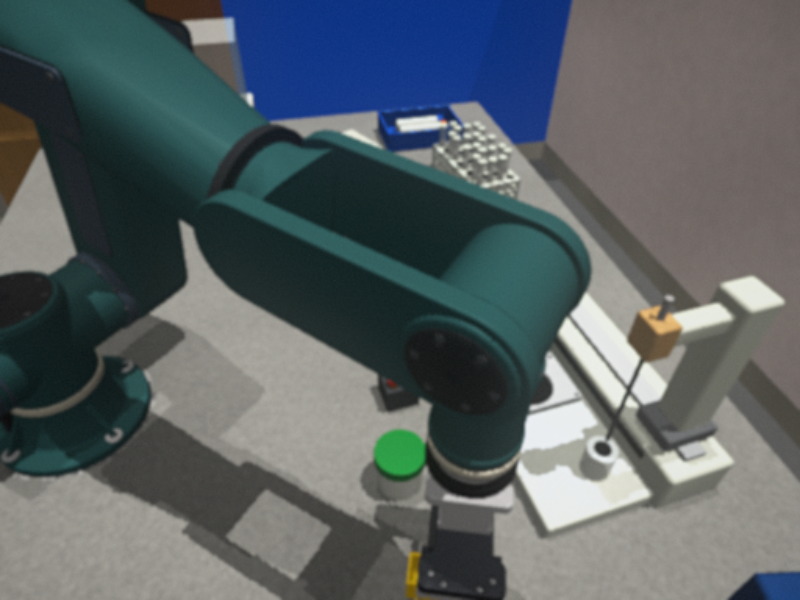

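View pics/a_top.png

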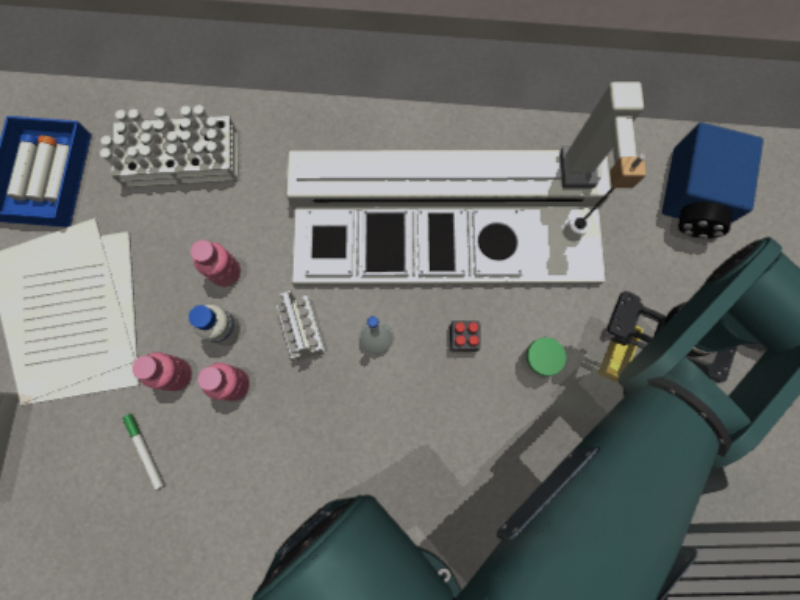

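```bash
python3 - <<'E'
from h import *
d=pickle.load(open("s0.pkl","rb"));s,t=d["side"],d["top"]
from scipy.spatial.transform import Rotation as Ro
from bench import robot
o=robot.get_obs();R=Ro.from_euler("xyz",o["ee_rot"]).as_matrix();p=o["tool_pos"];print(p,R.round(3).tolist())
P=np.array([p,p+R@[0,.019,0],p+R@[.0885,-.078,0],p-R@[.0885,0.078,0],p+R@[.05,.019,0],p-R@[.05,-.019,0]])
print((proj(t,P)*800/512).round(0).tolist());print((proj(s,P)*800/512).round(0).tolist())
E
```

```text
[ 0.45716776 -0.35533638  0.09894999] [[0.351, -0.008, -0.936], [0.936, 0.007, 0.351], [0.004, -1.0, 0.01]]
[[637.0, 347.0], [632.0, 349.0], [605.0, 316.0], [716.0, 365.0], [604.0, 337.0], [660.0, 362.0]]
[[455.0, 545.0], [453.0, 553.0], [465.0, 428.0], [457.0, 611.0], [456.0, 508.0], [450.0, 604.0]]
```

Call:
send_rows:
  moves: "-1 -0.002 0.02 -0.002 0; -1 0 0.02 0 0; -1 0 0.015 0 0; -1 0 0.01 0 0; -1 0 0.005 0 0; -1 0 0 0 0; 1 0 0 0 0; 1 0 0 0 0; 1 0 0 0 0; 1 0 0 0 0"

```text
time: 4.53
tool_pos: [0.4614, -0.3606, 0.0356]
ee_rot: [-1.573, 0.001, 1.212]
wrist_force: [-0.3, -0.4, -0.2]
width: 0.0708
```

Call:
send_rows:
  moves: "1 0 0 0 0; 1 0 0 0 0; 1 0 0 0 0; 1 0 0 0 0; 1 0 -0.005 0 0; 1 0 -0.01 0 0; 1 0 -0.02 0 0; 1 0 -0.03 0 0; 1 0 -0.03 0 0; 1 0 -0.03 0 0"

```text
time: 5.37
tool_pos: [0.4607, -0.3599, 0.1613]
ee_rot: [-1.571, -0.0, 1.212]
wrist_force: [0.4, 1.3, -0.9]
width: 0.0336
```

```bash
python3 go.py 0.50 -0.12 0.2 1.653; python3 - <<'E'
from h import *
from bench import imaging
import cv2
p=imaging.snapshot("side"); im=p["image"][:,:,::-1]
cv2.imwrite(f"pics/b_side.png",cv2.resize(im[200:,180:380],(800,736))[:600])
E
```

```text
t 5.37 pos [ 0.4607 -0.3599  0.1613] rpy [-1.5708e+00 -1.0000e-04  1.2115e+00] w 0.0336 F [ 0.39  1.28 -0.89]
turn deg -25.3 | shift in present axes [ 0.2384 -0.0386  0.0476]
shift after turn [ 0.2359 -0.0387 -0.0589]
```

View pics/b_side.png

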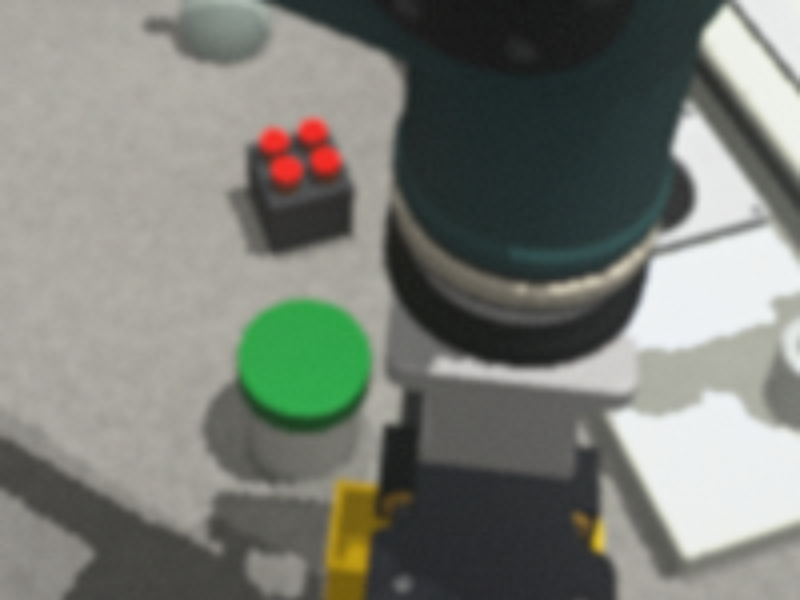

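Call:
send_rows:
  moves: "1 0 -0.01 0 -6.3; 1 0 -0.01 0 -6.3; 1 0 -0.01 0 -6.3; 1 0 -0.01 0 -6.4; 1 0.035 0 -0.008 0; 1 0.035 0 -0.008 0; 1 0.035 0 -0.008 0; 1 0.035 0 -0.008 0; 1 0.035 0 -0.008 0; 1 0.03 0 -0.008 0"

```text
time: 6.25
tool_pos: [0.4918, -0.1497, 0.2002]
ee_rot: [-1.572, -0.0, 1.653]
wrist_force: [-0.6, 0.6, -0.7]
width: 0.0342
```

```bash
python3 go.py 0.637 -0.0235 0.12 1.653; python3 - <<'E'
from h import *
d=pickle.load(open("s0.pkl","rb"));s,t=d["side"],d["top"]
k=512/800
for a,b in (((655,333),(628,170)),((753,292),(627,96)),((600,450),(576,224))):
    print(tri([(s,np.array(a)*k),(t,np.array(b)*k)]))
E
```

```text
t 6.25 pos [ 0.4918 -0.1497  0.2002] rpy [-1.5719e+00 -1.0000e-04  1.6535e+00] w 0.0342 F [-0.61  0.6  -0.66]
turn deg 0.03 | shift in present axes [ 0.1138  0.0803 -0.155 ]
shift after turn [ 0.1139  0.0802 -0.1551]
(array([ 0.68169389, -0.27042092,  0.2721423 ]), [np.float64(1.6675775725685928), np.float64(1.132376730307413)])
(array([ 0.78711159, -0.2613579 ,  0.29644459]), [np.float64(0.33321917962990927), np.float64(0.22550164969713027)])
(array([ 0.68136615, -0.26578943,  0.05851783]), [np.float64(0.8299499864216665), np.float64(0.5662023931950767)])
```

Call:
send_rows:
  moves: "1 0.019 0 -0.026 0; 1 0.019 0 -0.026 0; 1 0.019 0 -0.026 0; 1 0.019 0 -0.026 0; 1 0.019 0 -0.026 0; 1 0.019 0 -0.025 0; 1 0 0.02 0 0; 1 0 0.03 0 0; 1 0 0.02 0 0; 1 0 0 0 0"

```text
time: 7.08
tool_pos: [0.6339, -0.0248, 0.1235]
ee_rot: [-1.56, -0.002, 1.654]
wrist_force: [-0.7, -0.2, -1.3]
width: 0.0339
```

```bash
python3 go.py 0.637 -0.0235 0.069 1.653; cat > snap.py <<'E'
import sys
from h import *
from bench import imaging
# snap.py cam tag c0 c1 r0 r1
n,tag,c0,c1,r0,r1=sys.argv[1],sys.argv[2],*map(int,sys.argv[3:7])
p=imaging.snapshot(n); pickle.dump(p,open(f"{tag}.pkl","wb")); im=p["image"][r0:r1,c0:c1,::-1]
f=min(800/(c1-c0),600/(r1-r0)); cv2.imwrite(f"pics/{tag}.png",cv2.resize(im,None,fx=f,fy=f,interpolation=cv2.INTER_CUBIC)); print("scale",f)
E
python3 snap.py side c_side 230 390 130 250
```

```text
t 7.08 pos [ 0.6339 -0.0248  0.1235] rpy [-1.5604 -0.0023  1.6536] w 0.0339 F [-0.68 -0.16 -1.31]
turn deg 0.03 | shift in present axes [ 0.0009  0.0545 -0.0037]
shift after turn [ 0.001   0.0545 -0.0032]
scale 5.0
```

View pics/c_side.png

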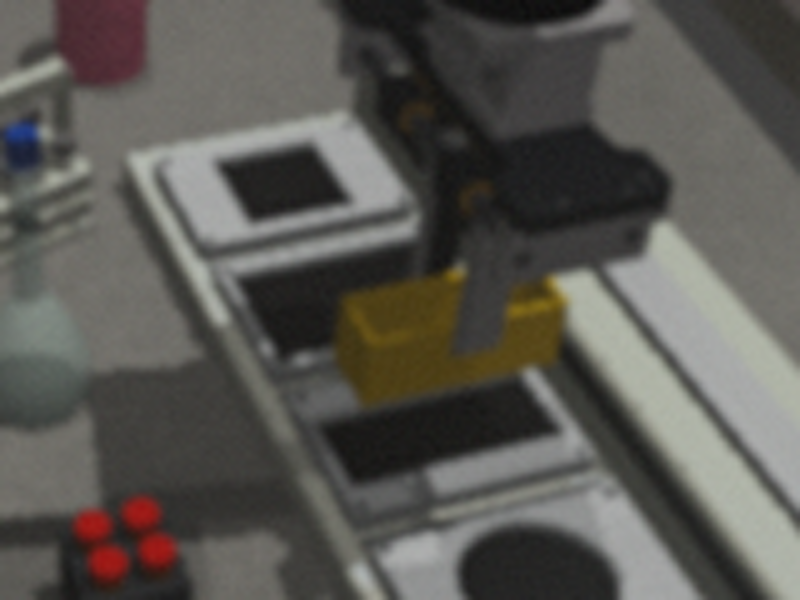

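Call:
send_rows:
  moves: "1 0 0.015 -0.001 0; 1 0 0.015 -0.001 0; 1 0 0.01 0 0; 1 0 0.005 0 0; 1 0 0 0 0; 1 0 0 0 0; 1 0 0 0 0; 1 0 0 0 0; 1 0 0 0 0; 1 0 0 0 0"

```text
time: 7.97
tool_pos: [0.6393, -0.0254, 0.0852]
ee_rot: [-1.572, 0.0, 1.653]
wrist_force: [-0.6, 0.8, -1.5]
width: 0.0337
```

```bash
python3 go.py 0.637 -0.0235 0.069 1.653; 
python3 snap.py side d_side 230 390 130 250; python3 snap.py top d_top 190 350 110 230
```

```text
t 7.97 pos [ 0.6393 -0.0254  0.0852] rpy [-1.5719e+00  1.0000e-04  1.6530e+00] w 0.0337 F [-0.61  0.76 -1.54]
turn deg 0.0 | shift in present axes [0.0021 0.0162 0.0022]
shift after turn [0.0021 0.0162 0.0022]
scale 5.0
scale 5.0
```

View pics/d_side.png

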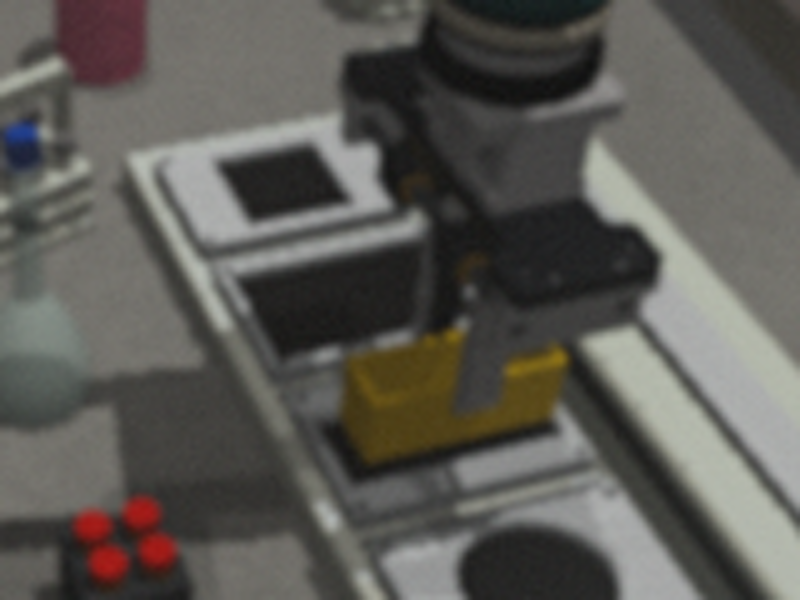

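View pics/d_top.png

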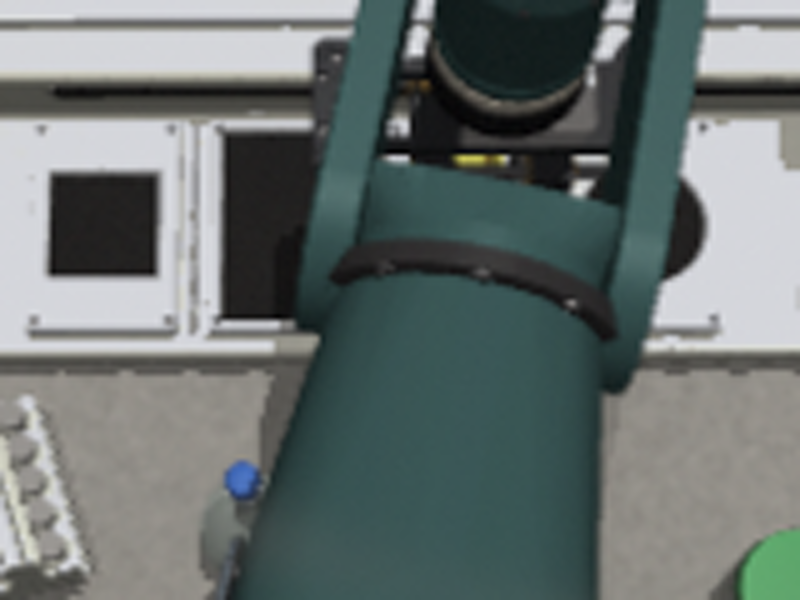

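Call:
send_rows:
  moves: "1 0.002 0.004 0.002 0; 1 0 0.004 0 0; 1 0 0.003 0 0; 1 0 0.002 0 0; 1 0 0 0 0; 1 0 0 0 0; 1 0 0 0 0; 1 0 0 0 0; 1 0 0 0 0; 1 0 0 0 0"

```text
time: 8.9
tool_pos: [0.6368, -0.0236, 0.0714]
ee_rot: [-1.571, -0.0, 1.653]
wrist_force: [-0.5, -0.2, -0.3]
width: 0.0338
```

```bash
python3 go.py 0.637 -0.0235 0.069 1.653; 
python3 snap.py side e_side 270 360 175 245
```

```text
t 8.9 pos [ 0.6368 -0.0236  0.0714] rpy [-1.5708e+00 -1.0000e-04  1.6530e+00] w 0.0338 F [-0.5  -0.17 -0.27]
turn deg 0.0 | shift in present axes [ 0.0001  0.0024 -0.0002]
shift after turn [ 0.0001  0.0024 -0.0002]
scale 8.571428571428571
```

View pics/e_side.png

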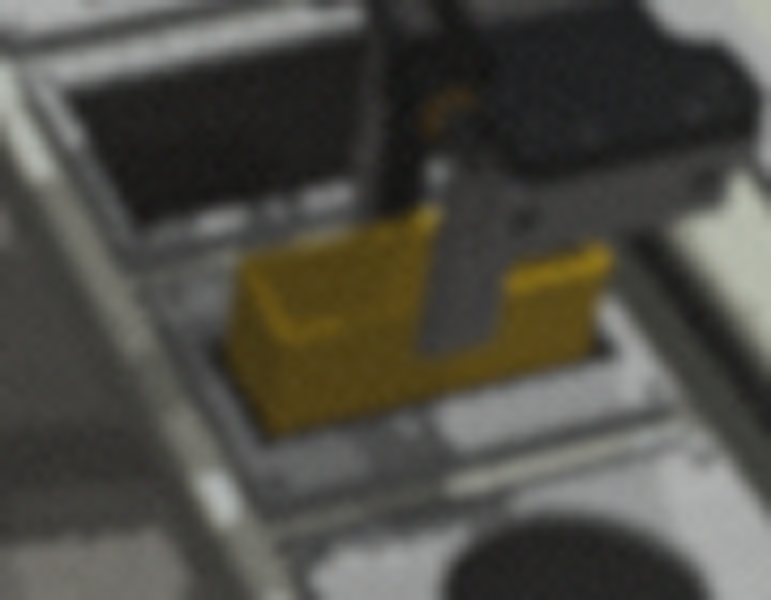

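Call:
send_rows:
  moves: "1 0 0.002 0 0; 1 0 0 0 0; 1 0 0.002 0 0; 1 0 0 0 0; 1 0 0.001 0 0; 1 0 0 0 0; 1 0 0 0 0; 1 0 0 0 0; 1 0 0 0 0; 1 0 0 0 0"

```text
time: 9.78
tool_pos: [0.6372, -0.0234, 0.071]
ee_rot: [-1.573, 0.0, 1.653]
wrist_force: [-6.4, 1.7, 13.8]
width: 0.0339
```

Call:
send_rows:
  moves: "1 0 0.001 0 0; 1 0 0 0 0; 1 0 0 0 0; 1 0 0.001 0 0; 1 0 0 0 0; 1 0 0 0 0; 1 0 0.001 0 0; 1 0 0 0 0; 1 0 0 0 0; 1 0 0 0 0"

```text
time: 10.62
tool_pos: [0.6373, -0.0233, 0.0709]
ee_rot: [-1.574, 0.001, 1.654]
wrist_force: [-10.9, 2.5, 23.7]
width: 0.0337
```

```bash
python3 go.py 0.637 -0.0235 0.069 1.653; 
python3 snap.py side f_side 270 360 175 245
```

```text
t 10.62 pos [ 0.6373 -0.0233  0.0709] rpy [-1.5743e+00  6.0000e-04  1.6536e+00] w 0.0337 F [-10.92   2.55  23.7 ]
turn deg 0.03 | shift in present axes [-0.0002  0.0019  0.0003]
shift after turn [-0.0002  0.0019  0.0003]
scale 8.571428571428571
```

View pics/f_side.png

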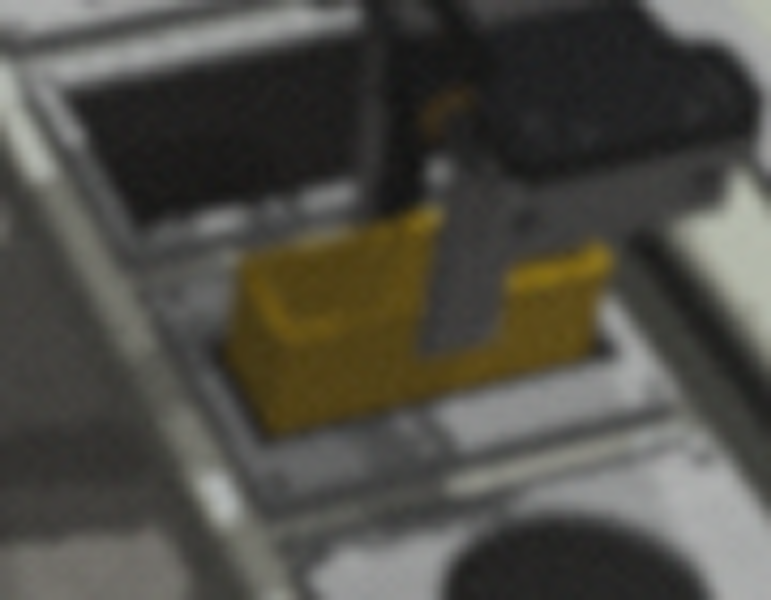

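```bash
cat >> nest.py <<'E'
print("cam centres",(-np.array(s["R"]).T@s["t"]).round(3),(-np.array(t["R"]).T@t["t"]).round(3))
for z in (.024,.028,.032,.036,.04,.044):
    D=[];
    for i in range(4):
        D.append((onz(s,obs[2*i][1],z)-onz(t,obs[2*i+1][1],z))[:2])
    print(z,np.round(D,4).tolist(),np.mean(D,0).round(4))
# opening sizes in top view, at z
E
python3 nest.py | tail -8
```

```text
round [ 0.6455 -0.127 ]
cam centres [ 0.343 -0.587  0.66 ] [0.301 0.035 0.99 ]
0.024 [[-0.0033, 0.0072], [-0.0031, 0.0081], [-0.0029, 0.008], [-0.0033, 0.0072]] [-0.0031  0.0076]
0.028 [[-0.0037, 0.003], [-0.0035, 0.004], [-0.0034, 0.0042], [-0.0037, 0.0036]] [-0.0036  0.0037]
0.032 [[-0.0041, -0.0013], [-0.004, -0.0], [-0.0038, 0.0004], [-0.0042, -0.0]] [-0.004  -0.0003]
0.036 [[-0.0045, -0.0056], [-0.0044, -0.0041], [-0.0043, -0.0035], [-0.0047, -0.0036]] [-0.0045 -0.0042]
0.04 [[-0.0049, -0.0099], [-0.0048, -0.0081], [-0.0047, -0.0073], [-0.0052, -0.0072]] [-0.0049 -0.0081]
0.044 [[-0.0053, -0.0142], [-0.0053, -0.0122], [-0.0052, -0.0112], [-0.0056, -0.0108]] [-0.0054 -0.0121]
```

```bash
python3 - <<'E'
from bench import robot
o=robot.get_obs(); print(o["wrist_torque"],o["wrist_force"],o["tool_pos"])
from h import *
d=pickle.load(open("s0.pkl","rb"));s,t=d["side"],d["top"]
for z in (.028,.036,.044): print(z,onz(t,(282.13,154.64),z),onz(s,(316.98,215.17),z))
# project nest outline under the hypotheses onto side & top, shift by bias
import cv2
p=pickle.load(open("f_side.pkl","rb"))
def rect(cx,cy,w,lx,ly,z):
    c,s_=np.cos(w),np.sin(w);R=np.array([[c,-s_],[s_,c]])
    return np.array([np.r_[R@[a*lx/2,b*ly/2]+[cx,cy],z] for a,b in((-1,-1),(1,-1),(1,1),(-1,1))])
im0=s["image"][175:245,270:360,::-1]; f=8.5714
big=cv2.resize(im0,None,fx=f,fy=f,interpolation=cv2.INTER_CUBIC); cv2.imwrite("pics/narrow_s0.png",big)
im0=t["image"][130:180,255:315,::-1]; cv2.imwrite("pics/narrow_t0.png",cv2.resize(im0,None,fx=10,fy=10,interpolation=cv2.INTER_CUBIC))
E
```

```text
[0.2561396  2.09214384 0.09324205] [-10.68065521   2.45296816  23.19384988] [ 0.63729603 -0.02327493  0.07083494]
0.028 [ 0.64021988 -0.02408692  0.028     ] [ 0.63683283 -0.0198835   0.028     ]
0.036 [ 0.63740153 -0.02359252  0.036     ] [ 0.63310971 -0.02706077  0.036     ]
0.044 [ 0.63458318 -0.02309813  0.044     ] [ 0.62938658 -0.03423804  0.044     ]
```

View pics/narrow_s0.png

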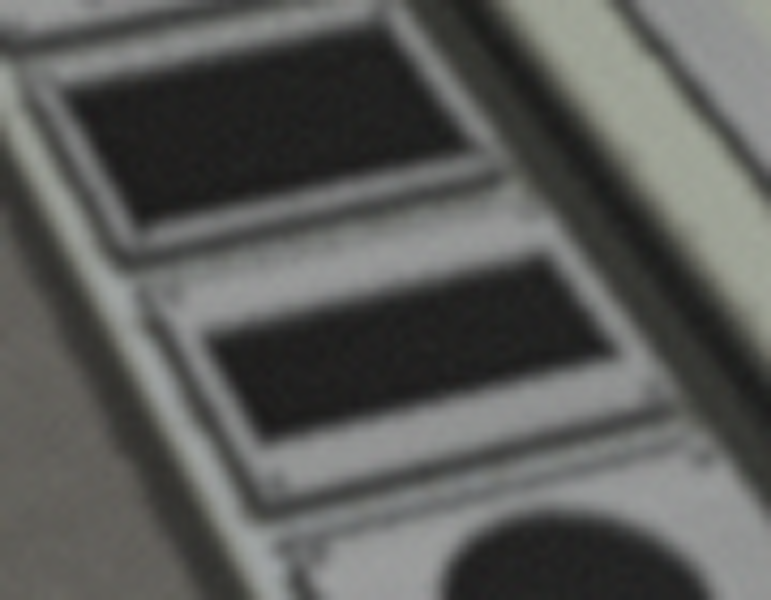

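View pics/narrow_t0.png

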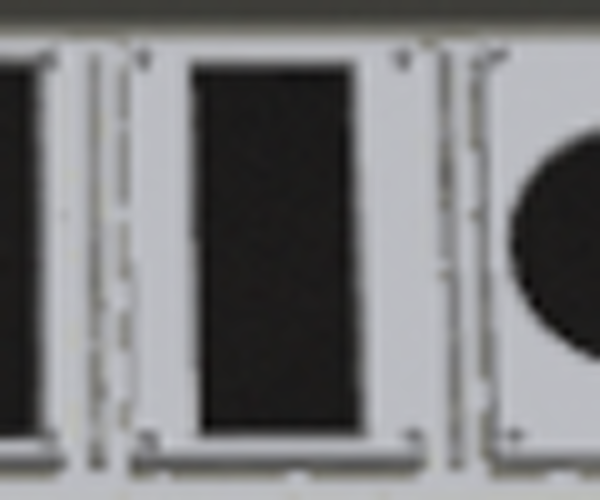

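```bash
python3 - <<'E'
from h import *
d=pickle.load(open("s0.pkl","rb"));s,t=d["side"],d["top"]
S=lambda q:np.array([270,175])+(np.array(q)+.5)/8.5714-.5
T=lambda q:np.array([255,130])+(np.array(q)+.5)/10-.5
# side: plate corners BL(back-left: -x,+y), FL(-x,-y), FR(+x,-y); opening
for z in (.032,.0365,.0405,.0445):
    print("z",z)
    for nm,f,p,pts in (("S",S,s,{"pl_FL":(258,512),"pl_FR":(668,405),"op_BL":(205,330),"op_FL":(265,440),"op_FR":(618,352),"op_BR":(550,262)}),
                  ("T",T,t,{"op_BR":(190,63),"op_FR":(353,63),"op_FL":(362,433),"op_BL":(199,433),"pl_FL":(428,462),"pl_BL":(133,462)})):
        P={k:onz(p,f(v),z)[:2] for k,v in pts.items()}
        w=.0825;c,s_=np.cos(w),np.sin(w);R=np.array([[c,s_],[-s_,c]])
        cen=np.mean([P[k] for k in P if k[:2]=="op"],0)
        print(nm,"centre",cen.round(4),{k:(R@(v-cen)*1000).round(1).tolist() for k,v in P.items()})
E
```

```text
z 0.032
S centre [ 0.6368 -0.0225] {'pl_FL': [-67.9, -45.5], 'pl_FR': [59.1, -44.4], 'op_BL': [-54.7, 24.0], 'op_FL': [-55.4, -21.5], 'op_FR': [55.7, -21.2], 'op_BR': [54.4, 18.7]}
T centre [ 0.6404 -0.0238] {'op_BR': [56.7, 24.1], 'op_FR': [56.6, -24.0], 'op_FL': [-56.8, -23.5], 'op_BL': [-56.6, 23.4], 'pl_FL': [-65.4, -42.2], 'pl_BL': [-65.2, 42.4]}
z 0.0365
S centre [ 0.6347 -0.0265] {'pl_FL': [-67.4, -45.2], 'pl_FR': [58.6, -44.1], 'op_BL': [-54.3, 23.8], 'op_FL': [-55.0, -21.3], 'op_FR': [55.3, -21.0], 'op_BR': [54.0, 18.5]}
T centre [ 0.6388 -0.0235] {'op_BR': [56.5, 24.0], 'op_FR': [56.4, -23.8], 'op_FL': [-56.5, -23.4], 'op_BL': [-56.4, 23.2], 'pl_FL': [-65.1, -42.0], 'pl_BL': [-64.9, 42.2]}
z 0.0405
S centre [ 0.6329 -0.0301] {'pl_FL': [-67.0, -44.9], 'pl_FR': [58.3, -43.8], 'op_BL': [-53.9, 23.7], 'op_FL': [-54.6, -21.2], 'op_FR': [54.9, -20.9], 'op_BR': [53.7, 18.4]}
T centre [ 0.6374 -0.0233] {'op_BR': [56.2, 23.9], 'op_FR': [56.1, -23.7], 'op_FL': [-56.2, -23.3], 'op_BL': [-56.1, 23.2], 'pl_FL': [-64.9, -41.8], 'pl_BL': [-64.7, 42.1]}
z 0.0445
S centre [ 0.631  -0.0337] {'pl_FL': [-66.6, -44.6], 'pl_FR': [57.9, -43.5], 'op_BL': [-53.6, 23.5], 'op_FL': [-54.3, -21.0], 'op_FR': [54.5, -20.8], 'op_BR': [53.3, 18.3]}
T centre [ 0.636 -0.023] {'op_BR': [56.0, 23.8], 'op_FR': [55.9, -23.6], 'op_FL': [-56.0, -23.2], 'op_BL': [-55.9, 23.1], 'pl_FL': [-64.6, -41.7], 'pl_BL': [-64.4, 41.9]}
```

```bash
python3 - <<'E'
from h import *
p=pickle.load(open("f_side.pkl","rb"))
w=.0828;c,s_=np.cos(w),np.sin(w);R=np.array([[c,-s_],[s_,c]])
inv=lambda uv:(np.array(uv)-[270,175]+.5)*8.5714-.5
cen=np.array([.6372,-.0233])+R@[-.001,0]
for z in (.076,.036):
    for n,a in (("BL",(-.05,.017)),("FL",(-.05,-.017)),("FR",(.05,-.017)),("BR",(.05,.017))):
        print(z,n,inv(proj(p,np.r_[R@a+cen,z])[0]).round(0))
im=p["image"][175:245,270:360,::-1]; g=cv2.resize(im,None,fx=8.5714,fy=8.5714,interpolation=cv2.INTER_CUBIC)
for z,col in ((.076,(255,0,0)),(.036,(0,255,0))):
    q=np.array([inv(proj(p,np.r_[R@a+cen,z])[0]) for a in ((-.05,.017),(-.05,-.017),(.05,-.017),(.05,.017))]).round().astype(np.int32)
    cv2.polylines(g,[q],True,col,1)
for z,col in ((.0365,(0,0,255)),(.0445,(255,0,255))):
    q=np.array([inv(proj(p,np.r_[R@a+np.array([.6375,-.0233]),z])[0]) for a in ((-.057,.024),(-.057,-.024),(.057,-.024),(.057,.024))]).round().astype(np.int32)
    cv2.polylines(g,[q],True,col,1)
cv2.imwrite("pics/ov.png",g)
E
```

```text
0.076 BL [241. 235.]
0.076 FL [290. 317.]
0.076 FR [618. 239.]
0.076 BR [561. 161.]
0.036 BL [229. 336.]
0.036 FL [277. 418.]
0.036 FR [595. 339.]
0.036 BR [540. 262.]
```

View pics/ov.png

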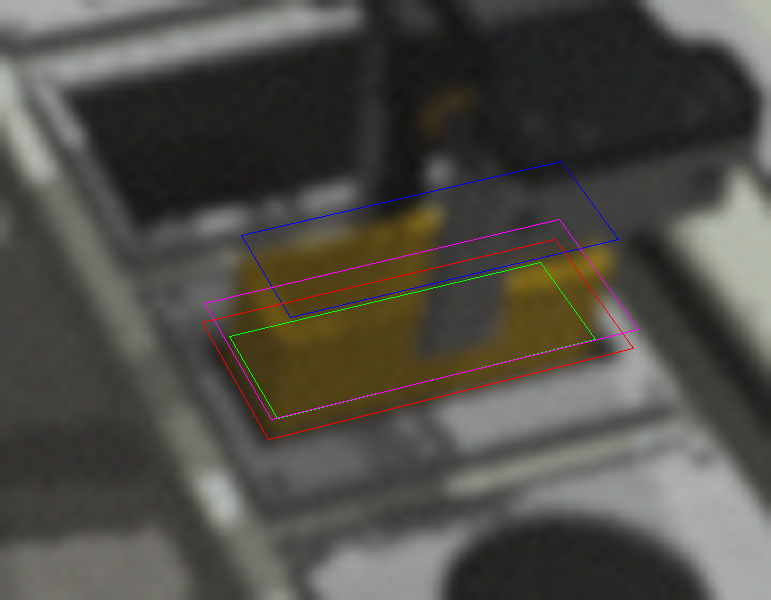

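```bash
python3 - <<'E'
from h import *
for tag,pos,zb in (("c_side",(.6339,-.0248,.1235),0),("d_side",(.6393,-.0254,.0852),0)):
    p=pickle.load(open(tag+".pkl","rb"))
    w=.0828;c,s_=np.cos(w),np.sin(w);R=np.array([[c,-s_],[s_,c]])
    inv=lambda uv:(np.array(uv)-[230,130]+.5)*5-.5
    im=p["image"][130:250,230:390,::-1]; g=cv2.resize(im,None,fx=5,fy=5,interpolation=cv2.INTER_CUBIC)
    cen=np.array(pos[:2])+R@[-.001,0]
    for z,col in ((pos[2]+.005,(255,0,0)),(pos[2]-.035,(0,255,0))):
        q=np.array([inv(proj(p,np.r_[R@a+cen,z])[0]) for a in ((-.05,.017),(-.05,-.017),(.05,-.017),(.05,.017))]).round().astype(np.int32)
        cv2.polylines(g,[q],True,col,1)
    cv2.imwrite(f"pics/ov_{tag}.png",g[200:520,250:650])
E
```

```text
(no output)
```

View pics/ov_d_side.png

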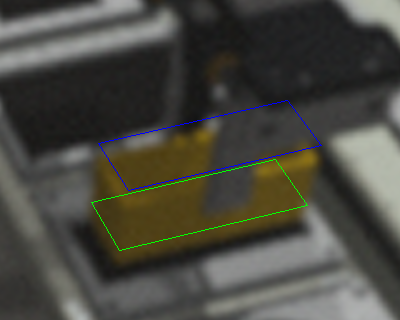

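```bash
python3 - <<'E'
from h import *
p=pickle.load(open("d_side.pkl","rb"))
w=.0828;c,s_=np.cos(w),np.sin(w);R=np.array([[c,-s_],[s_,c]])
inv=lambda uv:(np.array(uv)-[230,130]+.5)*5-.5-[250,200]
pos=np.array([.6393,-.0254,.0852])
for y in (-.017,-.0295):
    for x in (-.008,.008): print(y,x,inv(proj(p,np.r_[R@[x,y]+pos[:2],pos[2]-.019])[0]).round(0))
g=cv2.imread("pics/d_side.png")[200:520,250:650]
for y,col in ((-.017,(0,0,255)),(-.0295,(0,255,0))):
    q=np.array([inv(proj(p,np.r_[R@[x,y]+pos[:2],pos[2]-.019+dz])[0]) for x,dz in((-.008,0),(.008,0),(.008,.03),(-.008,.03))]).round().astype(np.int32)
    cv2.polylines(g,[q],True,col,1)
cv2.imwrite("pics/ovf.png",cv2.resize(g,None,fx=2,fy=2)[:600])
E
```

```text
-0.017 -0.008 [206. 207.]
-0.017 0.008 [236. 200.]
-0.0295 -0.008 [217. 225.]
-0.0295 0.008 [248. 217.]
```

View pics/ovf.png

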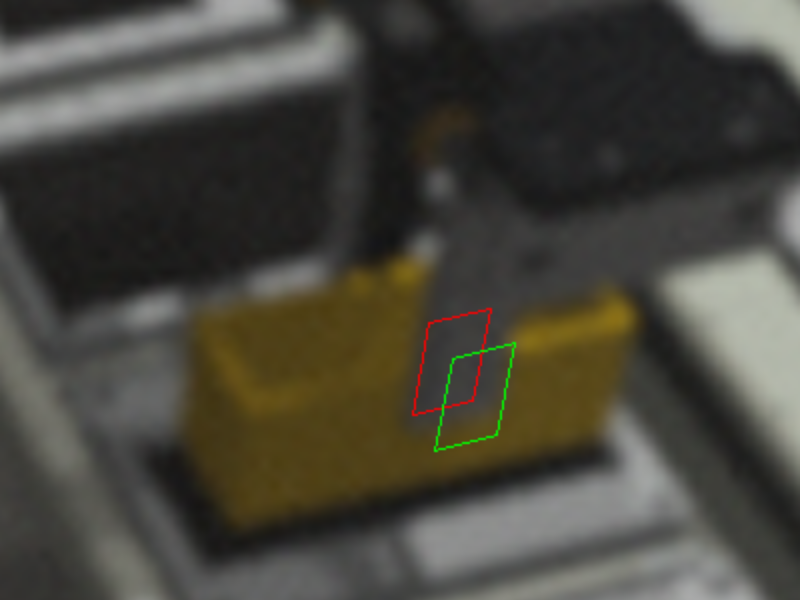

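```bash
python3 - <<'E'
from h import *
p=pickle.load(open("d_side.pkl","rb"))
w=.0828;c,s_=np.cos(w),np.sin(w);R=np.array([[c,-s_],[s_,c]])
f=14
im=p["image"][180:225,300:355,::-1].astype(float); g=np.clip(im*2.0,0,255).astype(np.uint8)
g=cv2.resize(g,None,fx=f,fy=f,interpolation=cv2.INTER_CUBIC)
inv=lambda uv:(np.array(uv)-[300,180]+.5)*f-.5
pos=np.array([.6393,-.0254,.0852])
for y,col in ((-.017,(0,0,255)),(-.0295,(0,255,0))):
    q=np.array([inv(proj(p,np.r_[R@[x,y]+pos[:2],pos[2]-.019+dz])[0]) for x,dz in((-.008,0),(.008,0),(.008,.03),(-.008,.03))]).round().astype(np.int32)
    cv2.polylines(g,[q],True,col,1)
cv2.imwrite("pics/ovg.png",g[:600])
E
```

```text
(no output)
```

View pics/ovg.png

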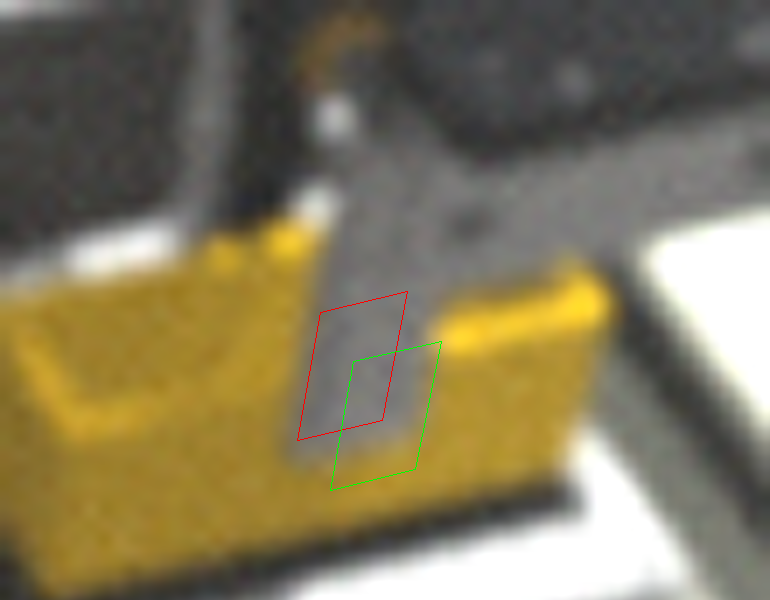

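Call:
send_rows:
  moves: "1 0 -0.002 0 0; 1 0 -0.002 0 0; 1 0 -0.002 0 0; 1 0 0 0 0; 1 0 0 0 0; -0.3 0 0 0 0; -0.3 0 0 0 0; -0.3 0 0 0 0; -0.3 0 0 0 0; -0.3 0 0 0 0"

```text
time: 11.5
tool_pos: [0.6366, -0.0236, 0.0687]
ee_rot: [-1.57, -0.0, 1.653]
wrist_force: [-0.4, 0.6, -0.1]
width: 0.0604
```

```bash
python3 go.py 0.637 -0.0235 0.2 1.653; 
python3 snap.py side g_side 270 360 175 245
```

```text
t 11.5 pos [ 0.6366 -0.0236  0.0687] rpy [-1.5697e+00 -2.0000e-04  1.6530e+00] w 0.0604 F [-0.44  0.56 -0.11]
turn deg -0.0 | shift in present axes [ 1.000e-04 -1.313e-01 -3.000e-04]
shift after turn [ 1.000e-04 -1.313e-01 -4.000e-04]
scale 8.571428571428571
```

View pics/g_side.png

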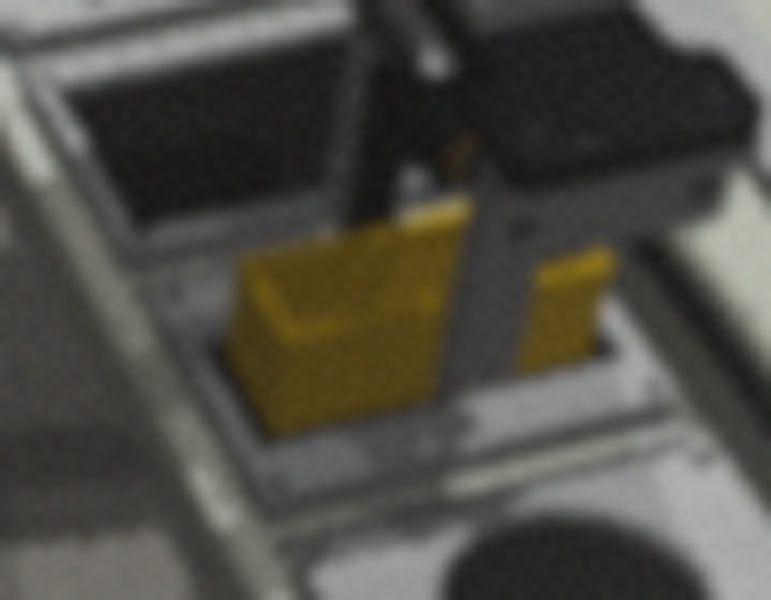

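Call:
send_rows:
  moves: "-0.3 0 -0.01 0 0; -0.3 0 -0.02 0 0; -0.3 0 -0.03 0 0; -0.3 0 -0.035 0 0; -0.3 0 -0.035 0 0; -1 -0.007 0 0.027 0; -1 -0.007 0 0.027 0; -1 -0.007 0 0.027 0; -1 -0.007 0 0.027 0; -1 -0.007 0 0.027 0"

```text
time: 12.38
tool_pos: [0.504, -0.0698, 0.2004]
ee_rot: [-1.572, 0.0, 1.653]
wrist_force: [-0.0, -0.1, -0.2]
width: 0.0909
```

```bash
python3 go.py 0.464 -0.0785 0.2 1.646; 
python3 snap.py top h_top 190 350 110 230
```

```text
t 12.38 pos [ 0.504  -0.0698  0.2004] rpy [-1.5720e+00  4.0000e-04  1.6533e+00] w 0.0909 F [-0.01 -0.12 -0.21]
turn deg 0.42 | shift in present axes [-0.0053  0.0003  0.0406]
shift after turn [-0.0056  0.0004  0.0406]
scale 5.0
```

View pics/h_top.png

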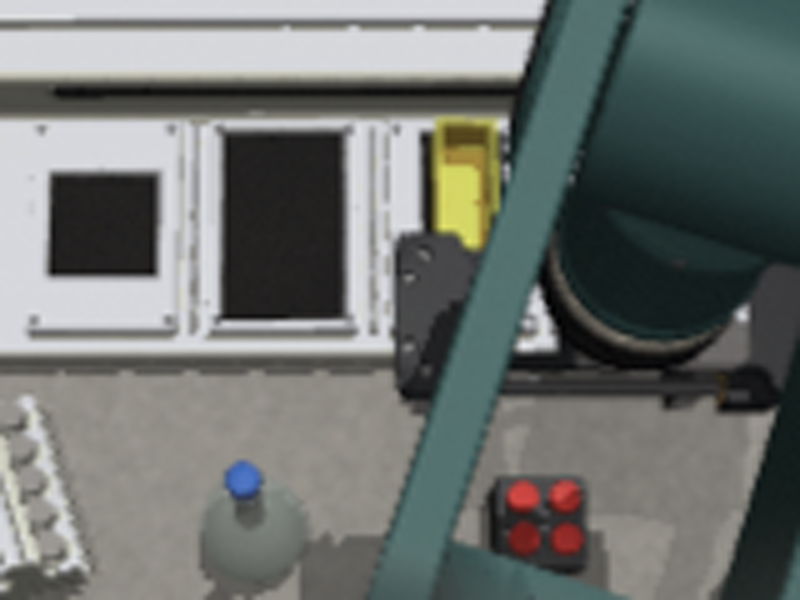

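Call:
send_rows:
  moves: "-1 -0.003 0 0.02 0.4; -1 -0.0025 0 0.0205 0; -1 0 0 0 0; -1 0 0.02 0 0; -1 0 0.03 0 0; -1 0 0.03 0 0; -1 0 0.03 0 0; -1 0 0.025 0 0; -1 0 0.015 0 0; -1 0 0.006 0 0"

```text
time: 13.27
tool_pos: [0.4642, -0.0775, 0.0409]
ee_rot: [-1.567, -0.002, 1.646]
wrist_force: [-0.4, -0.0, 0.1]
width: 0.0943
```

Call:
send_rows:
  moves: "-1 0 0.004 0 0; -1 0 0.003 0 0; -1 0 0 0 0; -1 0 0 0 0; 1 0 0 0 0; 1 0 0 0 0; 1 0 0 0 0; 1 0 0 0 0; 1 0 0 0 0; 1 0 0 0 0"

```text
time: 14.1
tool_pos: [0.4652, -0.0782, 0.0365]
ee_rot: [-1.571, -0.0, 1.646]
wrist_force: [-0.2, 0.1, 0.4]
width: 0.0571
```

```bash
python3 go.py 0.464 -0.0785 0.034 1.646; 
python3 snap.py side i_side 220 310 210 280
```

```text
t 14.1 pos [ 0.4652 -0.0782  0.0365] rpy [-1.571 -0.     1.646] w 0.0571 F [-0.17  0.13  0.42]
turn deg 0.0 | shift in present axes [-0.0002  0.0025  0.0013]
shift after turn [-0.0002  0.0025  0.0013]
scale 8.571428571428571
```

View pics/i_side.png

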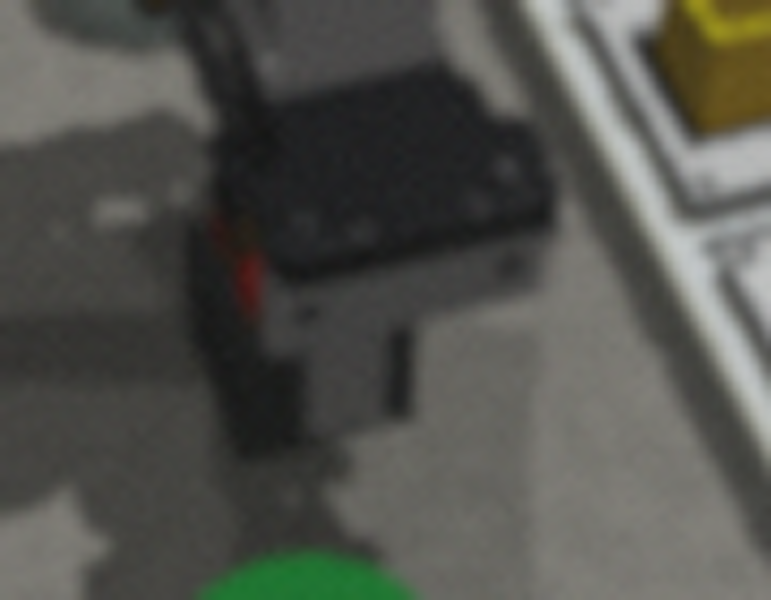

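Call:
send_rows:
  moves: "1 0 0 0 0; 1 0 0 0 0; 1 0 0 0 0; 1 0 0 0 0; 1 0 -0.005 0 0; 1 0 -0.01 0 0; 1 0 -0.015 0 0; 1 0 -0.02 0 0; 1 0 -0.02 0 0; 1 0 -0.01 0 0"

```text
time: 14.98
tool_pos: [0.4663, -0.0787, 0.1194]
ee_rot: [-1.575, 0.002, 1.646]
wrist_force: [1.0, -0.1, -4.2]
width: 0.0496
```

```bash
python3 go.py 0.464 -0.0785 0.1 1.646; 
python3 snap.py side j_side 220 310 180 250
```

```text
t 14.98 pos [ 0.4663 -0.0787  0.1194] rpy [-1.5745  0.0017  1.646 ] w 0.0496 F [ 0.98 -0.15 -4.17]
turn deg -0.0 | shift in present axes [0.0004 0.0194 0.0024]
shift after turn [0.0004 0.0194 0.0023]
scale 8.571428571428571
```

View pics/j_side.png

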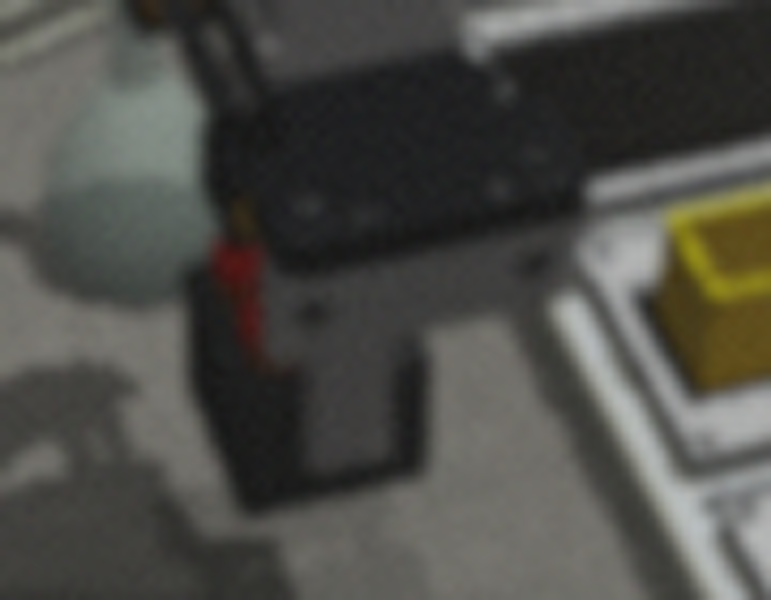

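Call:
send_rows:
  moves: "1 0 -0.01 0 0; 1 0 -0.02 -0.005 0; 1 0.01 -0.02 -0.02 0; 1 0.02 -0.02 -0.02 0; 1 0.025 -0.01 -0.02 0; 1 0.03 0 -0.02 0; 1 0.03 0 -0.02 0; 1 0.03 0 -0.02 0; 1 0.03 0 -0.02 0; 1 0.03 0 -0.02 -0.4"

```text
time: 15.87
tool_pos: [0.6143, 0.1402, 0.1949]
ee_rot: [-1.568, 0.0, 1.653]
wrist_force: [0.9, -0.4, -3.6]
width: 0.0497
```

```bash
python3 go.py 0.6198 0.184 0.12 1.653; python3 nest.py | sed -n 9,14p; python3 - <<'E'
E
python3 snap.py side k_side 200 360 100 220
```

```text
t 15.87 pos [0.6143 0.1402 0.1949] rpy [-1.5677e+00  3.0000e-04  1.6532e+00] w 0.0497 F [ 0.93 -0.38 -3.63]
turn deg 0.01 | shift in present axes [ 0.0433  0.0748 -0.0094]
shift after turn [ 0.0432  0.0749 -0.0091]
[0.6198309  0.18394802 0.03208584 0.08251367] [ 0.51 -0.06  0.41  0.88  0.77 -0.28 -0.22  0.5   0.74 -0.2  -0.2   0.57
  0.37 -0.42 -0.33  0.93]
sq [0.6198 0.1839]
wide [0.6284 0.0803]
narrow [ 0.637  -0.0233]
round [ 0.6455 -0.127 ]
scale 5.0
```

View pics/k_side.png

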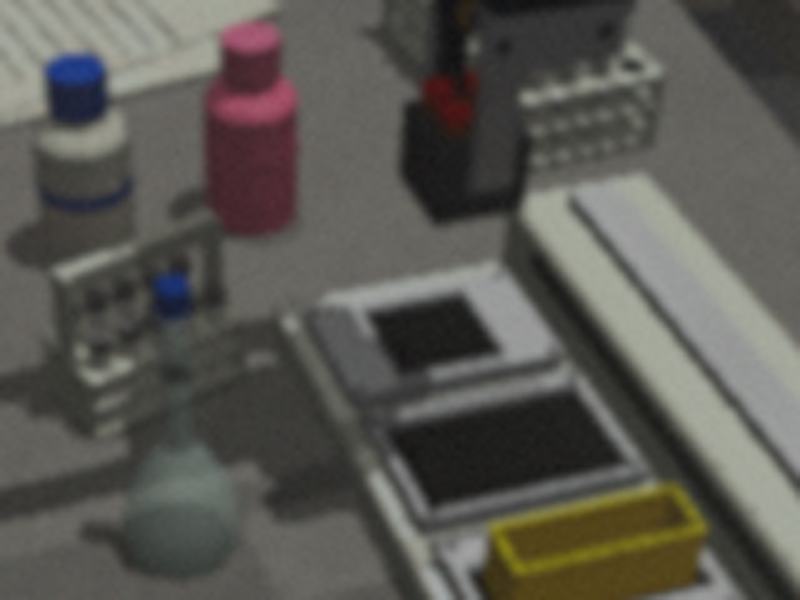

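Call:
send_rows:
  moves: "1 0.02 0 -0.004 0; 1 0.02 0 -0.004 0; 1 0.0035 0.01 0 0; 1 0 0.015 0 0; 1 0 0.015 0 0; 1 0 0.01 0 0; 1 0 0 0 0; 1 0 0 0 0; 1 0 0 0 0; 1 0 0 0 0"

```text
time: 16.75
tool_pos: [0.6194, 0.1825, 0.1479]
ee_rot: [-1.573, -0.0, 1.653]
wrist_force: [0.2, -0.1, -3.5]
width: 0.0496
```

```bash
python3 go.py 0.6198 0.184 0.12 1.653; 
python3 snap.py side l_side 255 325 120 180; python3 - <<'E'
import cv2,numpy as np
g=cv2.imread("pics/l_side.png").astype(float); cv2.imwrite("pics/l2.png",np.clip(255*(g/255)**.5,0,255).astype(np.uint8))
E
```

```text
t 16.75 pos [0.6194 0.1825 0.1479] rpy [-1.5732e+00 -3.0000e-04  1.6526e+00] w 0.0496 F [ 0.21 -0.08 -3.49]
turn deg -0.02 | shift in present axes [ 0.0015  0.0279 -0.0004]
shift after turn [ 0.0015  0.0279 -0.0005]
scale 10.0
```

View pics/l2.png

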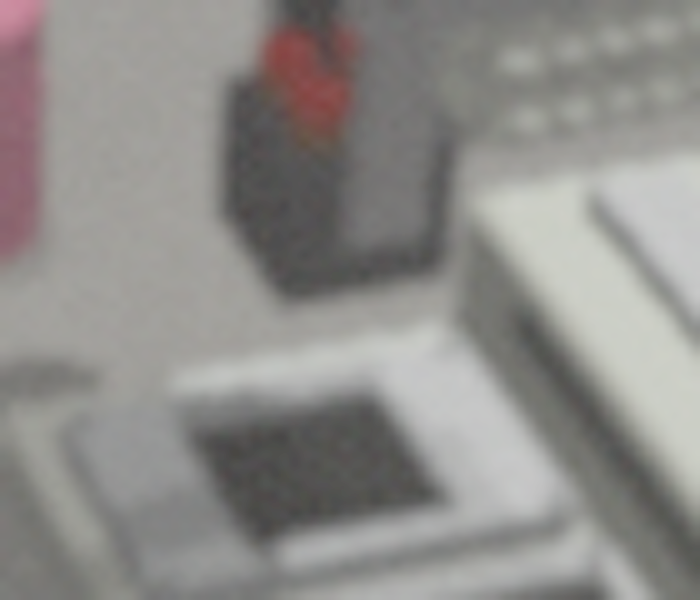

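```bash
python3 - <<'E'
from h import *
p=pickle.load(open("l_side.pkl","rb"))
S=lambda q:np.array([255,120])+(np.array(q)+.5)/10-.5
w=.0825;c,s_=np.cos(w),np.sin(w);R=np.array([[c,s_],[-s_,c]])
for z in (.104,.111,.115):
    FL,FR,BL=[onz(p,S(q),z)[:2] for q in ((290,299),(443,268),(225,217))]
    print(z,"x len",np.linalg.norm(FR-FL).round(4),"y len",np.linalg.norm(BL-FL).round(4),"cen from diag",((FR+BL)/2).round(4), "yaw",np.arctan2(*(FR-FL)[::-1]).round(3))
# opening near edge (rim) of square
for z in (.034,.038,.042):
    F=[onz(p,S(q),z)[:2] for q in ((190,432),(262,548),(445,498),(378,398))]
    cen=np.mean(F,0);print(z,"dark centre",cen.round(4),[(R@(f-cen)*1000).round(1).tolist() for f in F])
E
```

```text
0.104 x len 0.0455 y len 0.0428 cen from diag [0.6214 0.192 ] yaw 0.101
0.111 x len 0.0449 y len 0.0422 cen from diag [0.6179 0.1822] yaw 0.101
0.115 x len 0.0446 y len 0.0419 cen from diag [0.6159 0.1766] yaw 0.101
0.034 dark centre [0.6183 0.1809] [[-29.5, 27.5], [-28.8, -29.3], [29.1, -24.2], [29.2, 26.0]]
0.038 dark centre [0.6166 0.176 ] [[-29.3, 27.3], [-28.7, -29.1], [28.9, -24.0], [29.0, 25.8]]
0.042 dark centre [0.6148 0.1711] [[-29.1, 27.1], [-28.5, -28.9], [28.7, -23.9], [28.8, 25.6]]
```

Call:
send_rows:
  moves: "1 0 0.01 -0.0015 0; 1 0 0.015 0 0; 1 0 0.015 0 0; 1 0 0.015 0 0; 1 0 0.008 0 0; 1 0 0 0 0; 1 0 0 0 0; 1 0 0 0 0; 1 0 0 0 0; 1 0 0 0 0"

```text
time: 17.63
tool_pos: [0.6211, 0.183, 0.0849]
ee_rot: [-1.573, -0.0, 1.653]
wrist_force: [0.4, -0.2, -2.8]
width: 0.0495
```

```bash
python3 go.py 0.621 0.182 0.067 1.653; 
python3 snap.py side m_side 255 325 120 180; python3 - <<'E'
import cv2,numpy as np
g=cv2.imread("pics/m_side.png").astype(float); cv2.imwrite("pics/m2.png",np.clip(255*(g/255)**.5,0,255).astype(np.uint8))
E
```

```text
t 17.63 pos [0.6211 0.183  0.0849] rpy [-1.5734e+00 -4.0000e-04  1.6531e+00] w 0.0495 F [ 0.39 -0.16 -2.83]
turn deg 0.0 | shift in present axes [-0.001   0.0179  0.0002]
shift after turn [-0.001   0.0179  0.0001]
scale 10.0
```

View pics/m2.png

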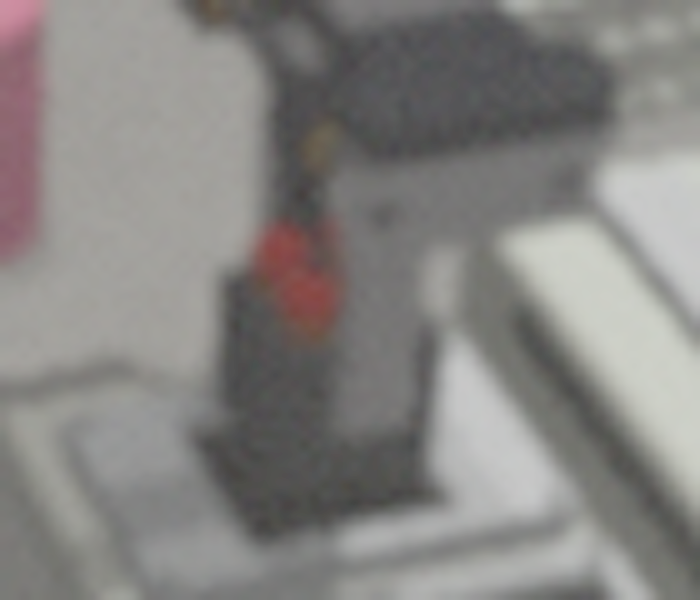

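Call:
send_rows:
  moves: "1 0 0.004 0 0; 1 0 0.004 0 0; 1 0 0.003 0 0; 1 0 0.002 0 0; 1 0 0.001 0 0; 1 0 0 0 0; 1 0 0 0 0; 1 0 0 0 0; 1 0 0 0 0; 1 0 0 0 0"

```text
time: 18.52
tool_pos: [0.6204, 0.1828, 0.0698]
ee_rot: [-1.571, -0.0, 1.653]
wrist_force: [0.5, 0.4, -3.6]
width: 0.0495
```

Call:
send_rows:
  moves: "1 0 0.001 0 0; 1 0 0 0 0; 1 0 0.001 0 0; 1 0 0 0 0; 1 0 0.001 0 0; 1 0 0 0 0; 1 0 0.001 0 0; 1 0 0 0 0; 1 0 0 0 0; 1 0 0 0 0"

```text
time: 19.35
tool_pos: [0.6203, 0.1828, 0.0655]
ee_rot: [-1.571, -0.0, 1.653]
wrist_force: [0.3, -0.2, -2.6]
width: 0.0501
```

Call:
send_rows:
  moves: "1 0 0.001 0 0; 1 0 0 0 0; 1 0 0.001 0 0; 1 0 0 0 0; 1 0 0 0 0; 1 0 0 0 0; 1 0 0 0 0; 1 0 0 0 0; 1 0 0 0 0; 1 0 0 0 0"

```text
time: 20.18
tool_pos: [0.6204, 0.1828, 0.0655]
ee_rot: [-1.572, -0.0, 1.653]
wrist_force: [-3.9, -2.1, 5.4]
width: 0.0501
```

```bash
python3 go.py 0.621 0.182 0.067 1.653; 
python3 snap.py side n_side 255 325 120 180; python3 - <<'E'
import cv2,numpy as np
g=cv2.imread("pics/n_side.png").astype(float); cv2.imwrite("pics/n2.png",np.clip(255*(g/255)**.5,0,255).astype(np.uint8))
E
```

```text
t 20.18 pos [0.6204 0.1828 0.0655] rpy [-1.5718e+00 -1.0000e-04  1.6531e+00] w 0.0501 F [-3.93 -2.12  5.43]
turn deg 0.01 | shift in present axes [-0.0008 -0.0015 -0.0006]
shift after turn [-0.0008 -0.0015 -0.0006]
scale 10.0
```

View pics/n2.png

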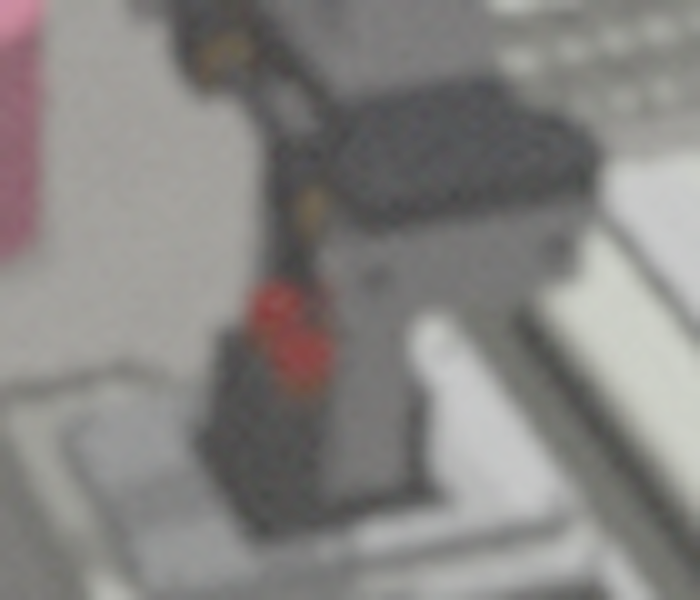

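Call:
send_rows:
  moves: "1 0 -0.001 0 0; 1 0 0 0 0; -0.6 0 0 0 0; -0.6 0 0 0 0; -0.6 0 0 0 0; -0.6 0 0 0 0; -0.6 0 0 0 0; -0.6 0 -0.005 0 0; -0.6 0 -0.01 0 0; -0.6 0 -0.02 0 0"

```text
time: 21.07
tool_pos: [0.6187, 0.1824, 0.0976]
ee_rot: [-1.566, 0.001, 1.653]
wrist_force: [-1.4, -0.4, -0.8]
width: 0.0755
```

```bash
python3 go.py 0.457 0.2185 0.25 1.956
```

```text
t 21.07 pos [0.6187 0.1824 0.0976] rpy [-1.5656e+00  6.0000e-04  1.6530e+00] w 0.0755 F [-1.37 -0.4  -0.77]
turn deg -17.36 | shift in present axes [ 0.0491 -0.1516  0.159 ]
shift after turn [ 0.0942 -0.1524  0.1363]
```

Call:
send_rows:
  moves: "-1 0 -0.035 0 0; -1 0 -0.04 0 0; -1 0 -0.035 0 0; -1 0 -0.02 0 -5.8; -1 0 0 0 -5.8; -1 0 0 0 -5.8; -1 0.019 0 0.027 0; -1 0.019 0 0.027 0; -1 0.019 0 0.027 0; -1 0.019 0 0.027 0"

```text
time: 21.9
tool_pos: [0.4904, 0.2127, 0.2305]
ee_rot: [-1.572, -0.0, 1.956]
wrist_force: [-0.7, 0.1, 0.9]
width: 0.0938
```

```bash
python3 go.py 0.457 0.2185 0.092 1.956; python3 snap.py side o_side 150 350 90 240;python3 snap.py top o_top 110 270 120 240
```

```text
t 21.9 pos [0.4904 0.2127 0.2305] rpy [-1.5722e+00 -1.0000e-04  1.9562e+00] w 0.0938 F [-0.68  0.05  0.92]
turn deg 0.01 | shift in present axes [0.018  0.1384 0.029 ]
shift after turn [0.018  0.1385 0.0288]
scale 4.0
scale 5.0
```

View pics/o_side.png

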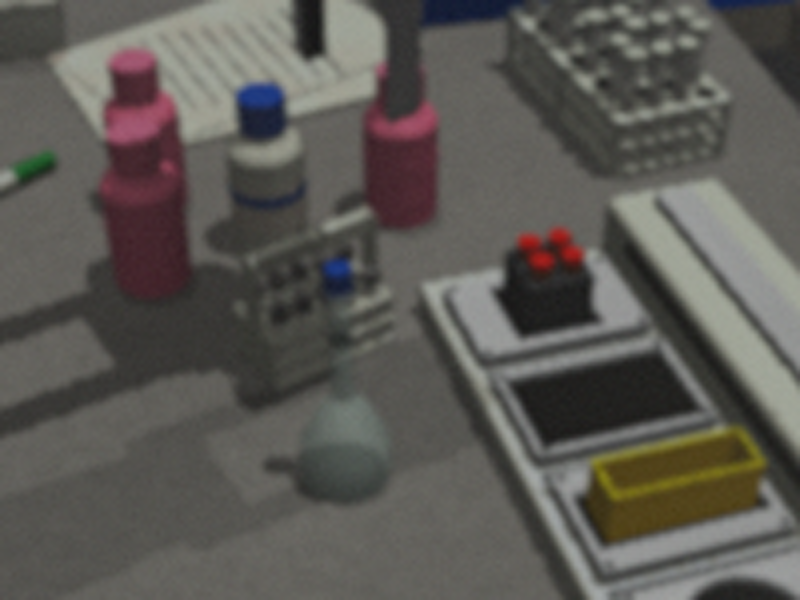

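View pics/o_top.png

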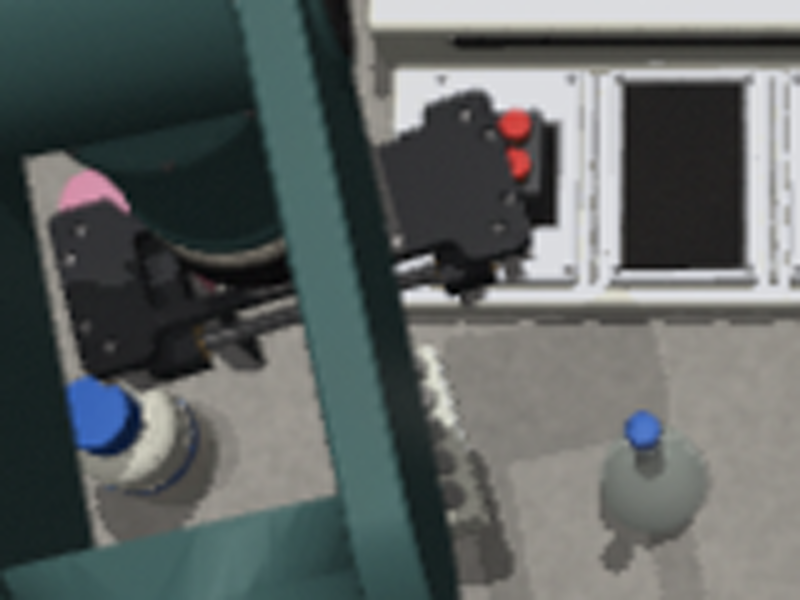

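Call:
send_rows:
  moves: "-1 0.009 0 0.015 0; -1 0.009 0 0.014 0; -1 0 0 0 0; -1 0 0.02 0 0; -1 0 0.03 0 0; -1 0 0.03 0 0; -1 0 0.025 0 0; -1 0 0.015 0 0; -1 0 0 0 0; -1 0 0 0 0"

```text
time: 22.83
tool_pos: [0.4587, 0.218, 0.1093]
ee_rot: [-1.57, 0.0, 1.956]
wrist_force: [0.1, 0.4, 0.6]
width: 0.094
```

```bash
python3 go.py 0.457 0.2185 0.092 1.956; python3 snap.py side p_side 190 280 120 190
```

```text
t 22.83 pos [0.4587 0.218  0.1093] rpy [-1.5700e+00  2.0000e-04  1.9562e+00] w 0.094 F [0.07 0.45 0.62]
turn deg 0.01 | shift in present axes [0.0011 0.0173 0.0013]
shift after turn [0.0011 0.0173 0.0013]
scale 8.571428571428571
```

View pics/p_side.png

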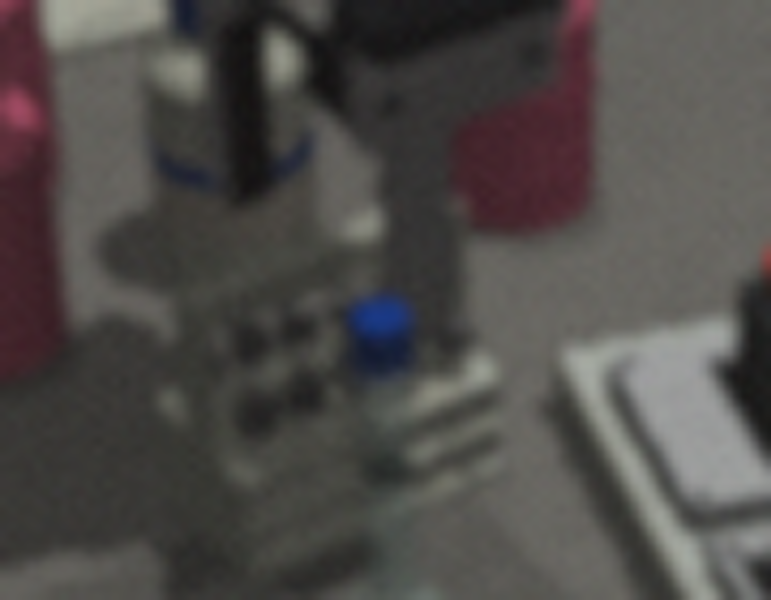

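Call:
send_rows:
  moves: "-1 0.001 0.008 0.001 0; -1 0 0.006 0 0; -1 0 0.002 0 0; -1 0 0 0 0; -1 0 0 0 0; 1 0 0 0 0; 1 0 0 0 0; 1 0 0 0 0; 1 0 0 0 0; 1 0 0 0 0"

```text
time: 23.72
tool_pos: [0.4567, 0.2189, 0.0936]
ee_rot: [-1.571, -0.0, 1.957]
wrist_force: [-0.6, 0.6, -0.3]
width: 0.064
```

Call:
send_rows:
  moves: "1 0 0 0 0; 1 0 0 0 0; 1 0 0 0 0; 1 0 0 0 0; 1 0 0 0 0; 1 0 0 0 0; 1 0 0 0 0; 1 0 0 0 0; 1 0 0 0 0; 1 0 0 0 0"

```text
time: 24.55
tool_pos: [0.4566, 0.2189, 0.0934]
ee_rot: [-1.571, -0.0, 1.957]
wrist_force: [0.2, -0.6, -0.3]
width: 0.01
```

Call:
send_rows:
  moves: "1 0 0 0 0; 1 0 0 0 0; 1 0 0 0 0; 1 0 0 0 0; 1 0 0 0 0; 1 0 -0.003 0 0; 1 0 -0.006 0 0; 1 0 -0.01 0 0; 1 0 -0.015 0 0; 1 0 -0.015 0 0"

```text
time: 25.38
tool_pos: [0.4565, 0.2187, 0.1434]
ee_rot: [-1.57, 0.0, 1.957]
wrist_force: [0.5, -0.3, -2.4]
width: 0.0098
```

```bash
python3 go.py 0.457 0.2185 0.25 1.653; python3 snap.py side q_side 190 280 120 190
```

```text
t 25.38 pos [0.4565 0.2187 0.1434] rpy [-1.5703e+00  1.0000e-04  1.9567e+00] w 0.0098 F [ 0.47 -0.28 -2.36]
turn deg 17.4 | shift in present axes [-0.0004 -0.1066 -0.0004]
shift after turn [-0.0002 -0.1066 -0.0005]
scale 8.571428571428571
```

View pics/q_side.png

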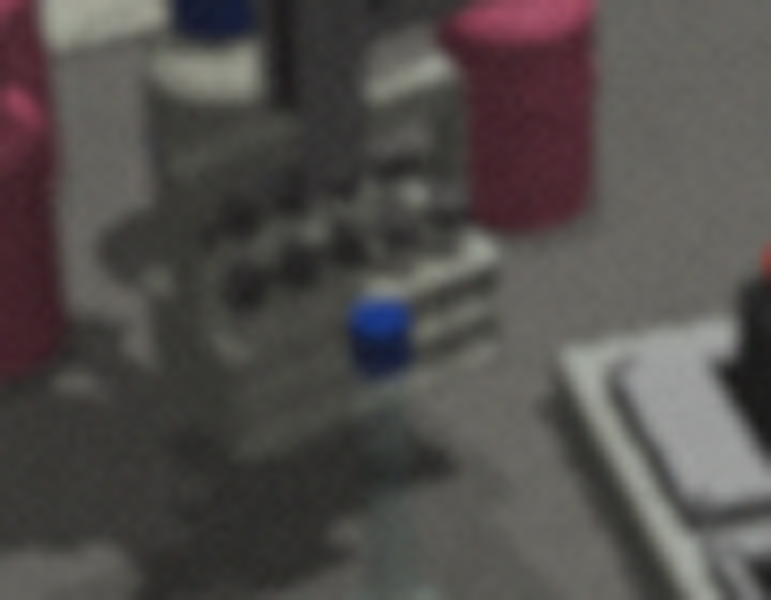

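Call:
send_rows:
  moves: "1 0 -0.02 0 0; 1 0 -0.03 0 0; 1 0 -0.035 0 0; 1 0 -0.03 0 2; 1 0 -0.02 0 5; 1 0 0 0 5; 1 0 0 0 5.4; 1 0 0 -0.01 0; 1 0 0 -0.02 0; 1 0 0 -0.03 0"

```text
time: 26.27
tool_pos: [0.5164, 0.224, 0.2785]
ee_rot: [-1.572, -0.0, 1.657]
wrist_force: [1.3, 1.0, -1.6]
width: 0.0098
```

```bash
python3 go.py 0.6285 0.08 0.28 1.653; python3 snap.py side r_side 150 350 60 210
```

```text
t 26.27 pos [0.5164 0.224  0.2785] rpy [-1.5719e+00 -5.0000e-04  1.6568e+00] w 0.0098 F [ 1.3   0.97 -1.63]
turn deg 0.22 | shift in present axes [-0.1531 -0.0015 -0.0993]
shift after turn [-0.1527 -0.0015 -0.0999]
scale 4.0
```

View pics/r_side.png

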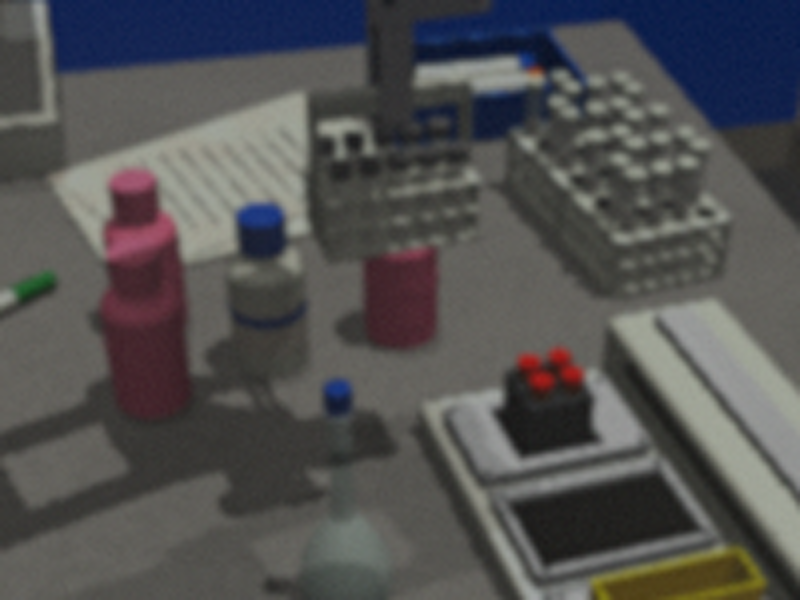

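Call:
send_rows:
  moves: "1 -0.01 0 -0.03 0.2; 1 -0.018 0 -0.03 0; 1 -0.025 0 -0.025 0; 1 -0.03 0 -0.015 0; 1 -0.03 0 0 0; 1 -0.025 0 0 0; 1 -0.0145 0 0 0; 1 0 0 0 0; 1 0 0 0 0; 1 0 0 0 0"

```text
time: 27.15
tool_pos: [0.6281, 0.0809, 0.2774]
ee_rot: [-1.571, -0.001, 1.651]
wrist_force: [0.1, 0.1, -2.8]
width: 0.0096
```

```bash
python3 go.py 0.6285 0.08 0.28 1.653
```

```text
t 27.15 pos [0.6281 0.0809 0.2774] rpy [-1.5709e+00 -1.1000e-03  1.6514e+00] w 0.0096 F [ 0.06  0.08 -2.83]
turn deg -0.09 | shift in present axes [-0.001  -0.0026 -0.0004]
shift after turn [-0.001  -0.0026 -0.0004]
```

Call:
send_rows:
  moves: "1 -0.001 0.015 0 0; 1 0 0.025 0 0; 1 0 0.025 0 0; 1 0 0.025 0 0; 1 0 0.02 0 0; 1 0 0.012 0 0; 1 0 0.005 0 0; 1 0 0 0 0; 1 0 0 0 0; 1 0 0 0 0"

```text
time: 27.98
tool_pos: [0.6293, 0.0791, 0.1527]
ee_rot: [-1.575, 0.0, 1.65]
wrist_force: [0.0, -0.0, -1.9]
width: 0.0097
```

```bash
python3 go.py 0.6285 0.08 0.122 1.653; python3 snap.py side s_side 250 350 120 210
```

```text
t 27.98 pos [0.6293 0.0791 0.1527] rpy [-1.5746  0.      1.65  ] w 0.0097 F [ 0.03 -0.01 -1.91]
turn deg -0.17 | shift in present axes [0.001  0.0307 0.0008]
shift after turn [0.001  0.0307 0.0007]
scale 6.666666666666667
```

View pics/s_side.png

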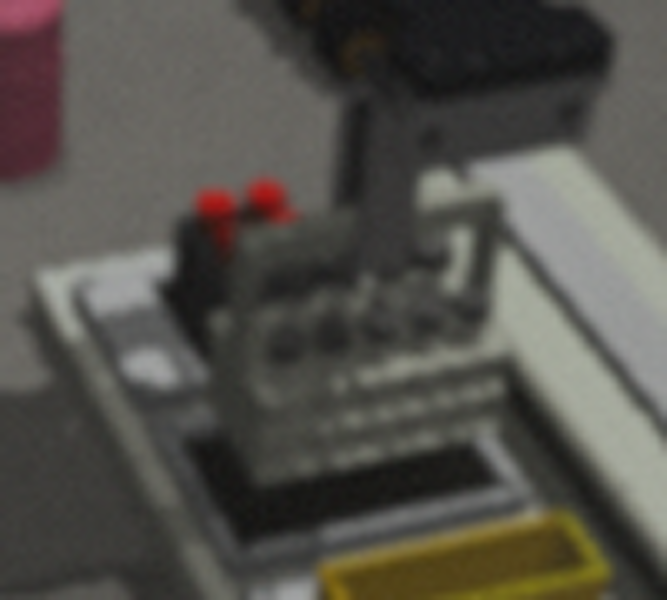

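Call:
send_rows:
  moves: "1 0.001 0.005 0 0; 1 0 0.006 0 0; 1 0 0.005 0 0; 1 0 0.003 0 0; 1 0 0.002 0 0; 1 0 0.001 0 0; 1 0 0 0 0; 1 0 0 0 0; 1 0 0 0 0; 1 0 0 0 0"

```text
time: 28.87
tool_pos: [0.6284, 0.0797, 0.1289]
ee_rot: [-1.571, -0.0, 1.65]
wrist_force: [-0.6, 0.3, -1.1]
width: 0.0096
```

```bash
python3 go.py 0.6285 0.08 0.122 1.653; python3 snap.py side t_side 250 350 120 210
```

```text
t 28.87 pos [0.6284 0.0797 0.1289] rpy [-1.5715 -0.      1.6495] w 0.0096 F [-0.6   0.28 -1.07]
turn deg -0.2 | shift in present axes [ 0.0003  0.0069 -0.0002]
shift after turn [ 0.0003  0.0069 -0.0002]
scale 6.666666666666667
```

View pics/t_side.png

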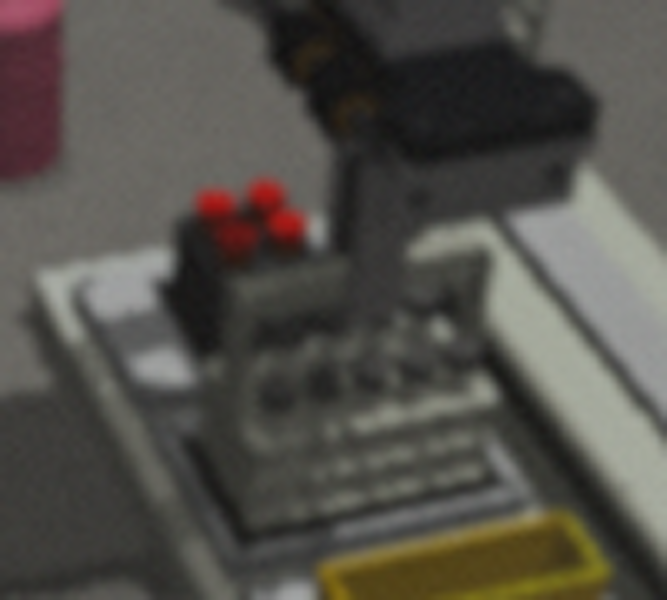

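Call:
send_rows:
  moves: "1 0 0.002 0 0; 1 0 0 0 0; 1 0 0.001 0 0; 1 0 0 0 0; 1 0 0.001 0 0; 1 0 0 0 0; 1 0 0.001 0 0; 1 0 0 0 0; 1 0 0 0 0; 1 0 0 0 0"

```text
time: 29.75
tool_pos: [0.6282, 0.0797, 0.1235]
ee_rot: [-1.571, -0.0, 1.65]
wrist_force: [-0.2, -1.0, -2.0]
width: 0.0096
```

Call:
send_rows:
  moves: "1 0 0.001 0 0; 1 0 0 0 0; 1 0 0.001 0 0; 1 0 0 0 0; 1 0 0.001 0 0; 1 0 0 0 0; 1 0 0 0 0; 1 0 0 0 0; 1 0 0 0 0; 1 0 0 0 0"

```text
time: 30.58
tool_pos: [0.629, 0.0798, 0.1224]
ee_rot: [-1.574, -0.0, 1.65]
wrist_force: [0.2, 1.2, 4.8]
width: 0.0096
```

Call:
send_rows:
  moves: "1 0 -0.0015 0 0; 1 0 0 0 0; 0.2 0 0 0 0; 0.2 0 0 0 0; 0.2 0 0 0 0; 0.2 0 0 0 0; 0.2 0 0 0 0; 0.2 0 -0.005 0 0; 0.2 0 -0.015 0 0; 0.2 0 -0.025 0 0"

```text
time: 31.42
tool_pos: [0.6263, 0.0796, 0.1641]
ee_rot: [-1.564, -0.0, 1.649]
wrist_force: [-0.1, 0.8, -0.8]
width: 0.0378
```

```bash
python3 go.py 0.445 0.3625 0.25 1.653; python3 snap.py side u_side 200 360 100 220
```

```text
t 31.42 pos [0.6263 0.0796 0.1641] rpy [-1.5637e+00 -4.0000e-04  1.6495e+00] w 0.0378 F [-0.11  0.84 -0.78]
turn deg -0.2 | shift in present axes [ 0.2963 -0.0847  0.1591]
shift after turn [ 0.2968 -0.0859  0.1575]
scale 5.0
```

View pics/u_side.png

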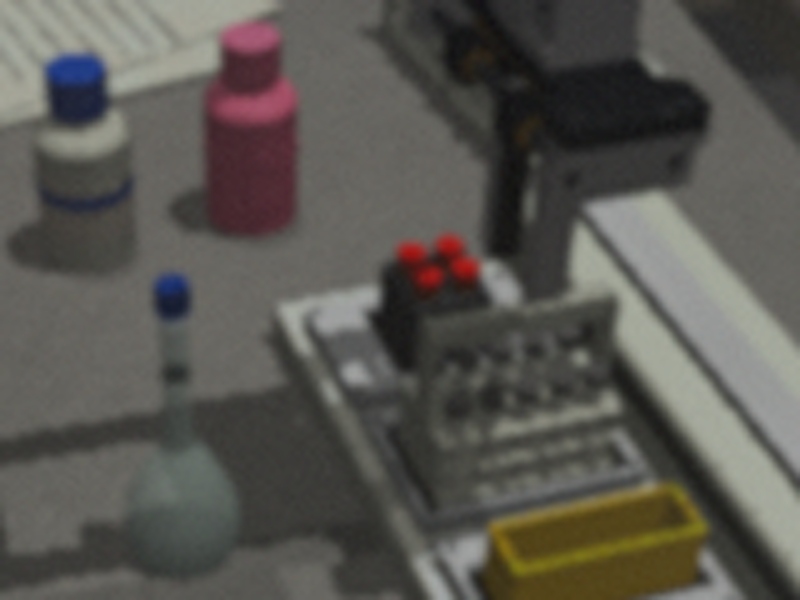

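```bash
python3 - <<'E'
from h import *
d=pickle.load(open("s0.pkl","rb"));s,t=d["side"],d["top"]
for uv in ((150,247.3),(140,174.5)): print(onz(t,uv,0))
for uv in ((102,237),(136,244),(130,160.5)): print("cap",onz(t,uv,.13))
E
```

```text
[0.34497058 0.32986372 0.        ]
[0.55446233 0.39064506 0.        ]
cap [0.35477576 0.41309683 0.13      ]
cap [0.34446001 0.32670391 0.13      ]
cap [0.55659836 0.37567911 0.13      ]
```

Call:
send_rows:
  moves: "-1 0 -0.03 0 -0.2; -1 0 -0.035 0 0; -1 0.01 -0.02 0.005 0; -1 0.025 0 0.015 0; -1 0.033 0 0.017 0; -1 0.034 0 0.018 0; -1 0.034 0 0.018 0; -1 0.034 0 0.018 0; -1 0.034 0 0.018 0; -1 0.034 0 0.018 0"

```text
time: 32.3
tool_pos: [0.4809, 0.3078, 0.2524]
ee_rot: [-1.572, -0.001, 1.653]
wrist_force: [0.8, -0.0, -0.1]
width: 0.0936
```

```bash
python3 go.py 0.445 0.3625 0.25 1.653
```

```text
t 32.3 pos [0.4809 0.3078 0.2524] rpy [-1.5720e+00 -6.0000e-04  1.6527e+00] w 0.0936 F [ 0.75 -0.01 -0.06]
turn deg -0.02 | shift in present axes [0.0574 0.0024 0.0313]
shift after turn [0.0575 0.0024 0.0313]
```

Call:
send_rows:
  moves: "-1 0.029 0 0.016 0; -1 0.0285 0 0.0155 0; -1 0 0 0 0; -1 0 0.015 0 0; -1 0 0.025 0 0; -1 0 0.025 0 0; -1 0 0.02 0 0; -1 0 0.01 0 0; -1 0 0 0 0; -1 0 0 0 0"

```text
time: 33.13
tool_pos: [0.4462, 0.3609, 0.1573]
ee_rot: [-1.571, 0.0, 1.653]
wrist_force: [-0.6, -0.7, 0.9]
width: 0.0938
```

```bash
python3 go.py 0.445 0.3625 0.117 1.653;  python3 snap.py side v_side 170 270 70 160; python3 snap.py top v_top 80 200 150 260
```

```text
t 33.13 pos [0.4462 0.3609 0.1573] rpy [-1.5709  0.      1.6526] w 0.0938 F [-0.6  -0.68  0.88]
turn deg -0.03 | shift in present axes [0.0017 0.0403 0.0011]
shift after turn [0.0017 0.0403 0.0011]
scale 6.666666666666667
scale 5.454545454545454
```

View pics/v_side.png

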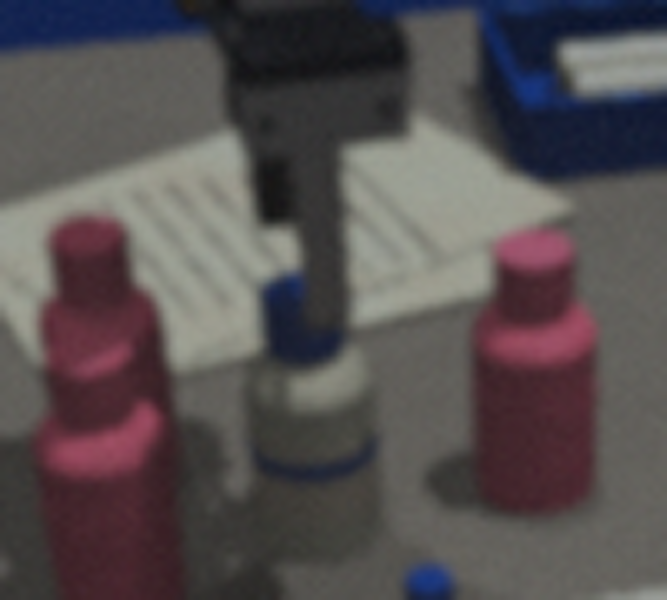

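View pics/v_top.png

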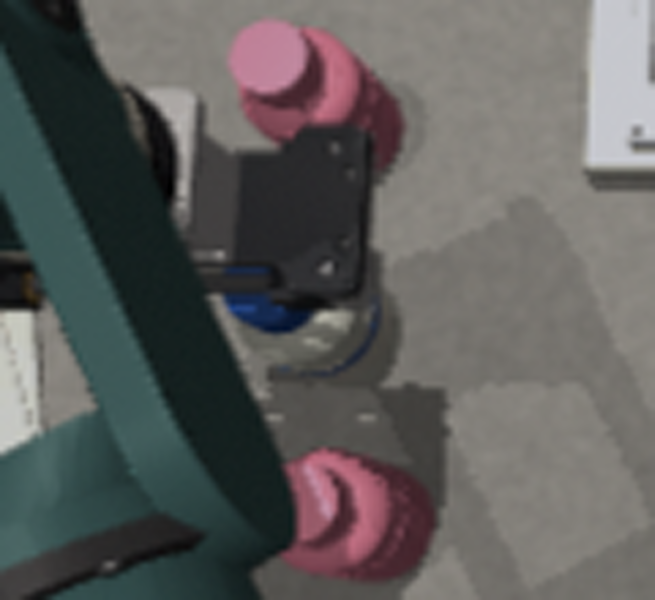

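Call:
send_rows:
  moves: "-1 0.0015 0.01 0.001 0; -1 0 0.012 0 0; -1 0 0.01 0 0; -1 0 0.006 0 0; -1 0 0.002 0 0; -1 0 0 0 0; -1 0 0 0 0; 1 0 0 0 0; 1 0 0 0 0; 1 0 0 0 0"

```text
time: 34.07
tool_pos: [0.4451, 0.3628, 0.1176]
ee_rot: [-1.572, -0.001, 1.653]
wrist_force: [-0.2, -0.4, -0.0]
width: 0.0772
```

Call:
send_rows:
  moves: "1 0 0 0 0; 1 0 0 0 0; 1 0 0 0 0; 1 0 0 0 0; 1 0 0 0 0; 1 0 0 0 0; 1 0 0 0 0; 1 0 0 0 0; 1 0 0 0 0; 1 0 0 0 0"

```text
time: 34.9
tool_pos: [0.4447, 0.3627, 0.117]
ee_rot: [-1.571, -0.0, 1.653]
wrist_force: [-0.6, 0.7, -0.5]
width: 0.0375
```

```bash
python3 go.py 0.445 0.3625 0.117 1.653
```

```text
t 34.9 pos [0.4447 0.3627 0.117 ] rpy [-1.5708e+00 -2.0000e-04  1.6531e+00] w 0.0375 F [-0.57  0.69 -0.48]
turn deg 0.0 | shift in present axes [-0.0002 -0.     -0.0002]
shift after turn [-0.0002 -0.     -0.0002]
```

Call:
send_rows:
  moves: "1 0 0 0 0; 1 0 0 0 0; 1 0 0 0 0; 1 0 -0.003 0 0; 1 0 -0.006 0 0; 1 0 -0.01 0 0; 1 0 -0.015 0 0; 1 0 -0.02 0 0; 1 0 -0.02 0 0; 1 0 -0.02 0 0"

```text
time: 35.73
tool_pos: [0.4447, 0.3625, 0.2126]
ee_rot: [-1.571, -0.0, 1.653]
wrist_force: [0.1, 0.3, -2.7]
width: 0.0377
```

Call:
send_rows:
  moves: "1 0 -0.02 0 0; 1 0 -0.02 0 0; 1 0 -0.02 0 0; 1 0 -0.02 0 0; 1 0 -0.012 0 0; 1 0 -0.006 0 0; 1 0 0 0 0; 1 0 0 0 0; 1 0 0 0 0; 1 0 0 0 0"

```text
time: 36.57
tool_pos: [0.4444, 0.3623, 0.3074]
ee_rot: [-1.568, 0.001, 1.653]
wrist_force: [-0.1, -0.2, -3.0]
width: 0.0374
```

```bash
python3 go.py 0.55 0.30 0.31 1.653;python3 snap.py side w_side 130 330 0 150
```

```text
t 36.57 pos [0.4444 0.3623 0.3074] rpy [-1.5683e+00  1.4000e-03  1.6530e+00] w 0.0374 F [-0.11 -0.21 -3.01]
turn deg -0.0 | shift in present axes [-0.0708 -0.0028 -0.1001]
shift after turn [-0.0708 -0.0026 -0.1001]
scale 4.0
```

View pics/w_side.png

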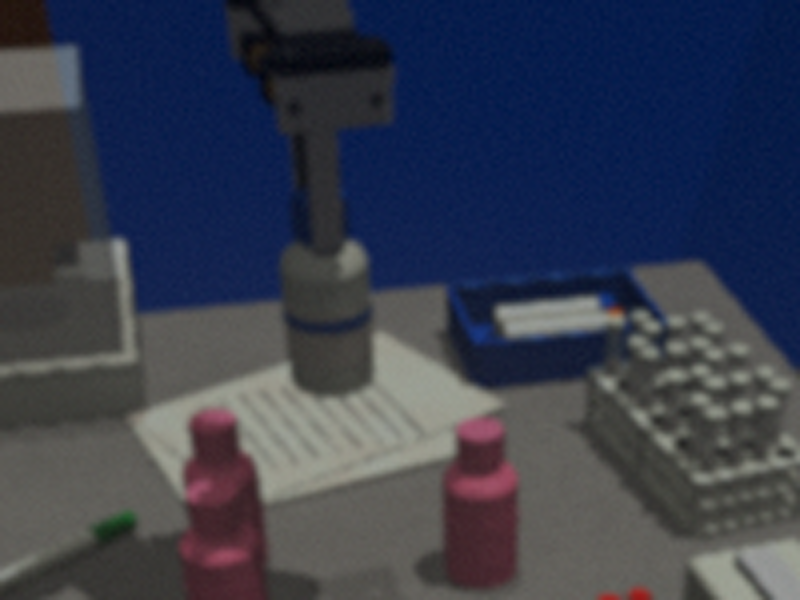

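Call:
send_rows:
  moves: "1 0 0 -0.01 0; 1 -0.005 0 -0.02 0; 1 -0.015 0 -0.022 0; 1 -0.022 0 -0.022 0; 1 -0.026 0 -0.02 0; 1 -0.028 0 -0.018 0; 1 -0.03 0 -0.015 0; 1 -0.032 0 -0.012 0; 1 -0.032 0 -0.01 0; 1 -0.032 0 -0.006 0"

```text
time: 37.45
tool_pos: [0.6191, 0.1521, 0.3075]
ee_rot: [-1.57, 0.0, 1.653]
wrist_force: [0.2, 0.5, -3.1]
width: 0.0375
```

Call:
send_rows:
  moves: "1 -0.032 0 -0.005 0; 1 -0.032 0 0 0; 1 -0.032 0 0 0; 1 -0.032 0 0 0; 1 -0.032 0 0 0; 1 -0.03 0 0 0; 1 -0.025 0 0 0; 1 -0.018 0 0 0; 1 -0.01 0 0 0; 1 0 0 0 0"

```text
time: 38.28
tool_pos: [0.6427, -0.0903, 0.3078]
ee_rot: [-1.569, 0.0, 1.65]
wrist_force: [-0.1, 0.1, -2.9]
width: 0.0375
```

```bash
python3 go.py 0.6455 -0.127 0.31 1.653;python3 snap.py side x_side 190 510 100 340
```

```text
t 38.28 pos [ 0.6427 -0.0903  0.3078] rpy [-1.5694e+00  3.0000e-04  1.6496e+00] w 0.0375 F [-0.08  0.06 -2.9 ]
turn deg -0.2 | shift in present axes [-0.0368 -0.0022  0.0001]
shift after turn [-0.0368 -0.0022  0.0003]
scale 2.5
```

View pics/x_side.png

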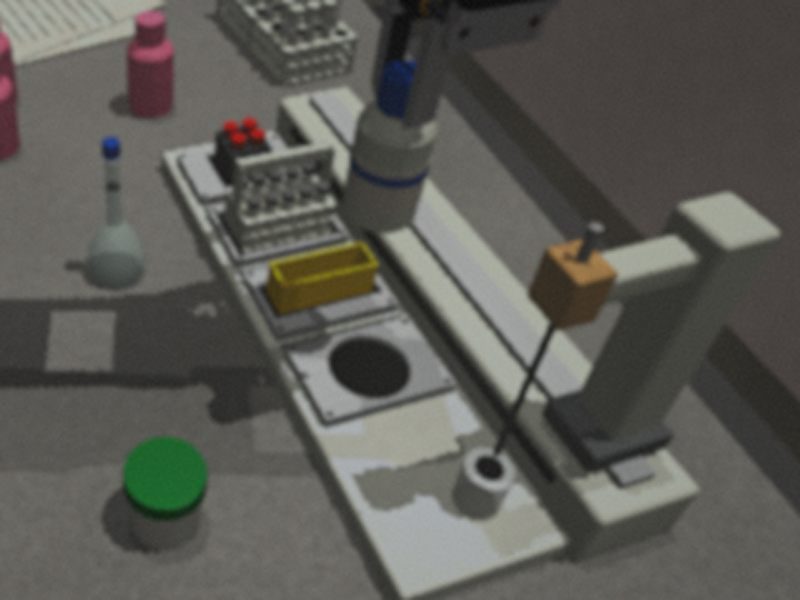

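Call:
send_rows:
  moves: "1 -0.012 0 0 -0.2; 1 -0.015 0 0 0; 1 -0.01 0 0 0; 1 0 0 0 0; 1 0 0.01 0 0; 1 0 0.015 0 0; 1 0 0.02 0 0; 1 0 0.02 0 0; 1 0 0.015 0 0; 1 0 0.01 0 0"

```text
time: 39.17
tool_pos: [0.6445, -0.1235, 0.2157]
ee_rot: [-1.567, -0.002, 1.657]
wrist_force: [0.7, 0.4, -4.2]
width: 0.0377
```

```bash
python3 go.py 0.6455 -0.127 0.18 1.653;python3 snap.py side y_side 270 430 140 260; python3 snap.py top y_top 230 450 50 215
```

```text
t 39.17 pos [ 0.6445 -0.1235  0.2157] rpy [-1.567  -0.0021  1.6574] w 0.0377 F [ 0.74  0.42 -4.18]
turn deg 0.25 | shift in present axes [-0.0037  0.0357 -0.0008]
shift after turn [-0.0036  0.0357 -0.0007]
scale 5.0
scale 3.6363636363636362
```

View pics/y_side.png

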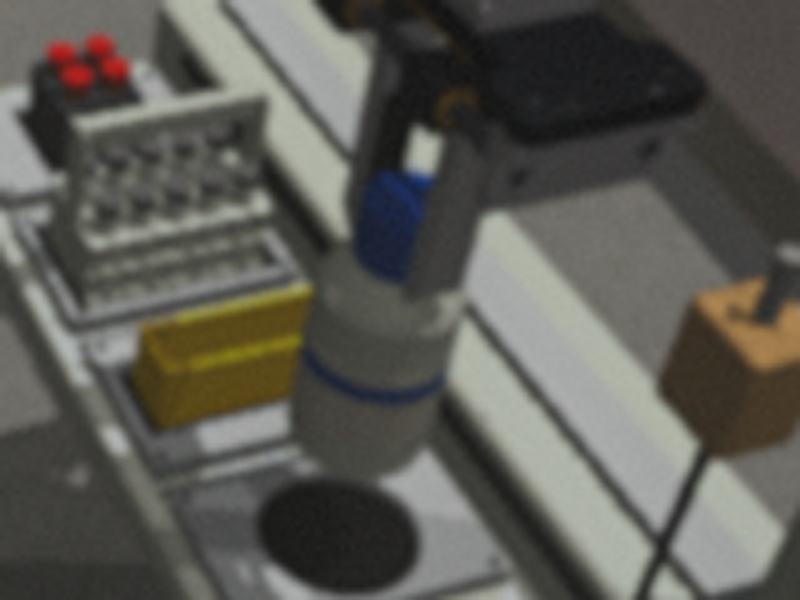

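View pics/y_top.png

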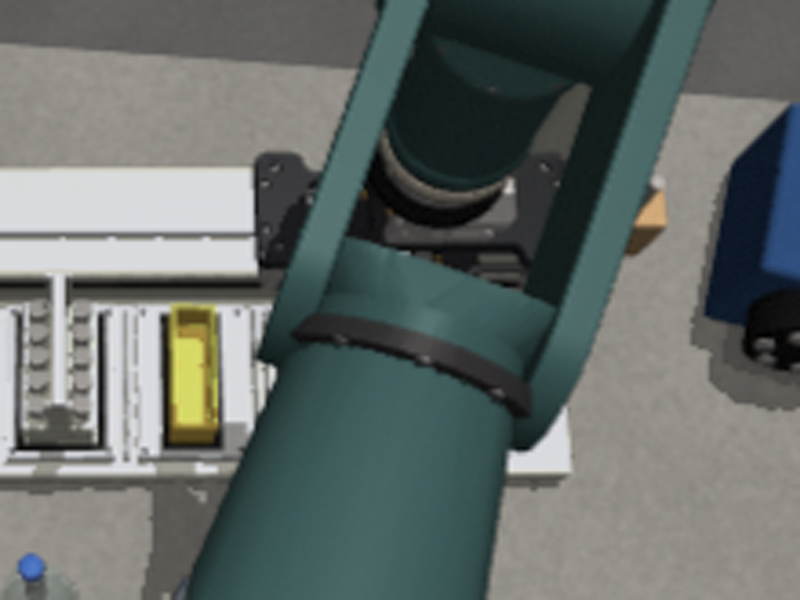

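Call:
send_rows:
  moves: "1 0 0.01 0 0; 1 0 0.012 0 0; 1 0 0.01 0 0; 1 0 0.005 0 0; 1 0 0 0 0; 1 0 0 0 0; 1 0 0 0 0; 1 0 0 0 0; 1 0 0 0 0; 1 0 0 0 0"

```text
time: 40.1
tool_pos: [0.6458, -0.1246, 0.1826]
ee_rot: [-1.572, 0.0, 1.657]
wrist_force: [-0.3, -0.2, -2.2]
width: 0.0374
```

```bash
python3 go.py 0.6455 -0.127 0.146 1.653;python3 snap.py side z_side 300 400 180 270
```

```text
t 40.1 pos [ 0.6458 -0.1246  0.1826] rpy [-1.5719e+00  3.0000e-04  1.6565e+00] w 0.0374 F [-0.27 -0.17 -2.25]
turn deg 0.2 | shift in present axes [-0.0023  0.0366  0.0006]
shift after turn [-0.0023  0.0366  0.0005]
scale 6.666666666666667
```

View pics/z_side.png

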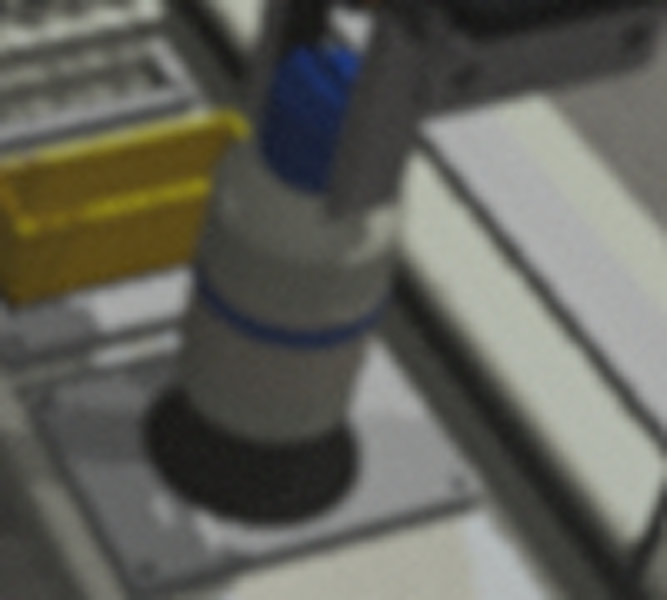

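Call:
send_rows:
  moves: "1 -0.0025 0.004 0 0; 1 0 0.005 0 0; 1 0 0.005 0 0; 1 0 0.004 0 0; 1 0 0.003 0 0; 1 0 0.002 0 0; 1 0 0 0 0; 1 0 0 0 0; 1 0 0 0 0; 1 0 0 0 0"

```text
time: 40.98
tool_pos: [0.646, -0.1271, 0.1594]
ee_rot: [-1.572, 0.0, 1.657]
wrist_force: [0.1, 1.1, -2.0]
width: 0.0378
```

```bash
python3 go.py 0.6455 -0.127 0.146 1.653;python3 snap.py side aa_side 300 400 180 270
```

```text
t 40.98 pos [ 0.646  -0.1271  0.1594] rpy [-1.5716e+00  2.0000e-04  1.6566e+00] w 0.0378 F [ 0.11  1.13 -1.95]
turn deg 0.2 | shift in present axes [0.0001 0.0134 0.0005]
shift after turn [0.0001 0.0134 0.0005]
scale 6.666666666666667
```

View pics/aa_side.png

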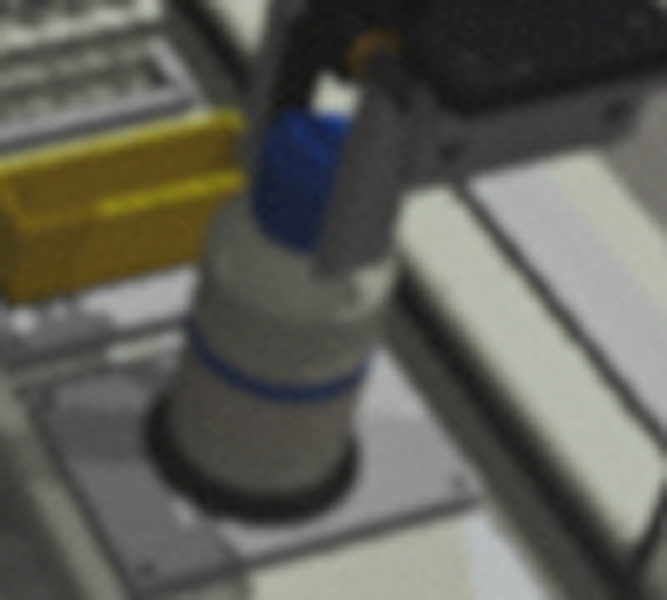

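Call:
send_rows:
  moves: "1 0 0.003 0 0; 1 0 0.003 0 0; 1 0 0.002 0 0; 1 0 0.001 0 0; 1 0 0.001 0 0; 1 0 0 0 0; 1 0 0 0 0; 1 0 0 0 0; 1 0 0 0 0; 1 0 0 0 0"

```text
time: 41.87
tool_pos: [0.6459, -0.1271, 0.1491]
ee_rot: [-1.571, 0.0, 1.657]
wrist_force: [-0.4, 0.4, -1.8]
width: 0.0376
```

Call:
send_rows:
  moves: "1 0 0.001 0 0; 1 0 0 0 0; 1 0 0.001 0 0; 1 0 0 0 0; 1 0 0.001 0 0; 1 0 0 0 0; 1 0 0 0 0; 1 0 0 0 0; 1 0 0 0 0; 1 0 0 0 0"

```text
time: 42.7
tool_pos: [0.6458, -0.1271, 0.1461]
ee_rot: [-1.571, 0.0, 1.656]
wrist_force: [0.4, 0.1, -2.7]
width: 0.0374
```

Call:
send_rows:
  moves: "1 0 0.001 0 0; 1 0 0 0 0; 1 0 0.001 0 0; 1 0 0 0 0; 1 0 0 0 0; 1 0 0 0 0; 1 0 0 0 0; 1 0 0 0 0; 1 0 0 0 0; 1 0 0 0 0"

```text
time: 43.53
tool_pos: [0.6462, -0.127, 0.146]
ee_rot: [-1.573, 0.0, 1.657]
wrist_force: [-1.8, 0.6, 5.3]
width: 0.0372
```

```bash
python3 go.py 0.6455 -0.127 0.146 1.653
```

```text
t 43.53 pos [ 0.6462 -0.127   0.146 ] rpy [-1.5730e+00  5.0000e-04  1.6567e+00] w 0.0372 F [-1.81  0.63  5.27]
turn deg 0.21 | shift in present axes [ 0.     -0.      0.0007]
shift after turn [ 0.     -0.      0.0007]
```

Contact at bottom z ≈ 0.029, the same floor height as the block and rack. Releasing.

Call:
send_rows:
  moves: "1 0 -0.0015 0 0; 1 0 0 0 0; -0.5 0 0 0 0; -0.5 0 0 0 0; -0.5 0 0 0 0; -0.5 0 0 0 0; -0.5 0 0 0 0; -0.5 0 0 0 0; -0.5 0 -0.005 0 0; -0.5 0 -0.015 0 0"

```text
time: 44.37
tool_pos: [0.6444, -0.1267, 0.1628]
ee_rot: [-1.565, -0.002, 1.656]
wrist_force: [-0.3, -0.2, -0.3]
width: 0.0708
```

Call:
send_rows:
  moves: "-0.5 0 -0.03 0 0; -0.5 0 -0.035 0 0; -0.5 0 -0.035 0 0; -0.5 0 -0.03 0 0; -0.5 0 0 0.025 0; -0.5 0 0 0.035 0; -0.5 0 0 0.035 0; -0.5 0 0 0.035 0; -0.5 0 0 0.035 0; -0.5 0 0 0.03 0"

```text
time: 45.2
tool_pos: [0.4494, -0.1437, 0.2961]
ee_rot: [-1.572, 0.001, 1.656]
wrist_force: [0.7, -0.5, 0.5]
width: 0.0702
```

```bash
python3 go.py 0.35 -0.3 0.3 1.653
```

```text
t 45.2 pos [ 0.4494 -0.1437  0.2961] rpy [-1.5716e+00  7.0000e-04  1.6565e+00] w 0.0702 F [ 0.7  -0.49  0.45]
turn deg 0.2 | shift in present axes [-0.1473 -0.0038  0.1125]
shift after turn [-0.1476 -0.0039  0.1119]
```

Call:
send_rows:
  moves: "-1 -0.025 0 0.02 0; -1 -0.025 0 0.02 0; -1 -0.025 0 0.02 0; -1 -0.025 0 0.02 0; -1 -0.025 0 0.015 0; -1 -0.025 0 0.01 0; -1 -0.025 0 0.005 0; -1 0 0 0 0; -1 0 0 0 0; -1 0 0 0 0"

```text
time: 46.03
tool_pos: [0.357, -0.327, 0.2957]
ee_rot: [-1.571, -0.0, 1.657]
wrist_force: [0.2, 0.6, -0.4]
width: 0.0939
```

```bash
python3 go.py 0.35 -0.3 0.3 1.653; python3 snap.py side fin_side 0 512 0 384; python3 snap.py top fin_top 150 410 100 270; python3 - <<'E'
import cv2,pickle
im=pickle.load(open("fin_side.pkl","rb"))["image"][120:270,230:400,::-1]
cv2.imwrite("pics/fin_s2.png",cv2.resize(im,None,fx=4,fy=4,interpolation=cv2.INTER_CUBIC))
E
```

```text
t 46.03 pos [ 0.357  -0.327   0.2957] rpy [-1.5712e+00 -5.0000e-04  1.6566e+00] w 0.0939 F [ 0.15  0.61 -0.4 ]
turn deg 0.2 | shift in present axes [ 0.0275 -0.0043  0.0046]
shift after turn [ 0.0275 -0.0043  0.0047]
scale 1.5625
scale 3.076923076923077
```

View pics/fin_s2.png

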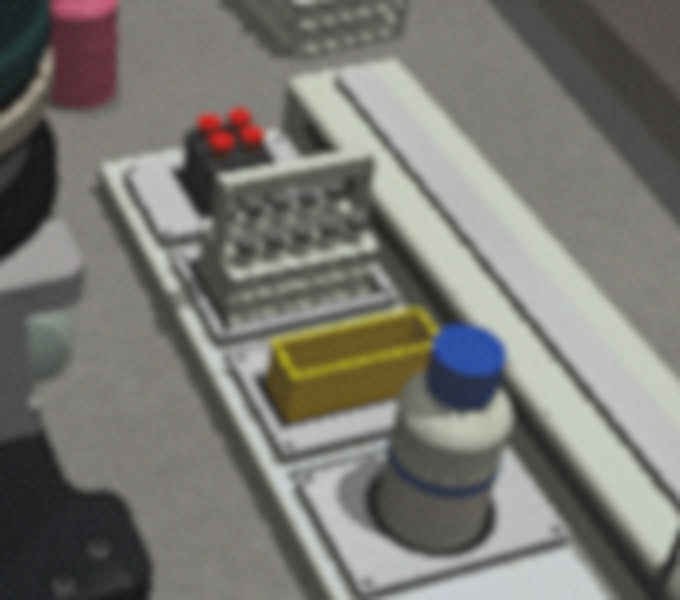

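View pics/fin_top.png

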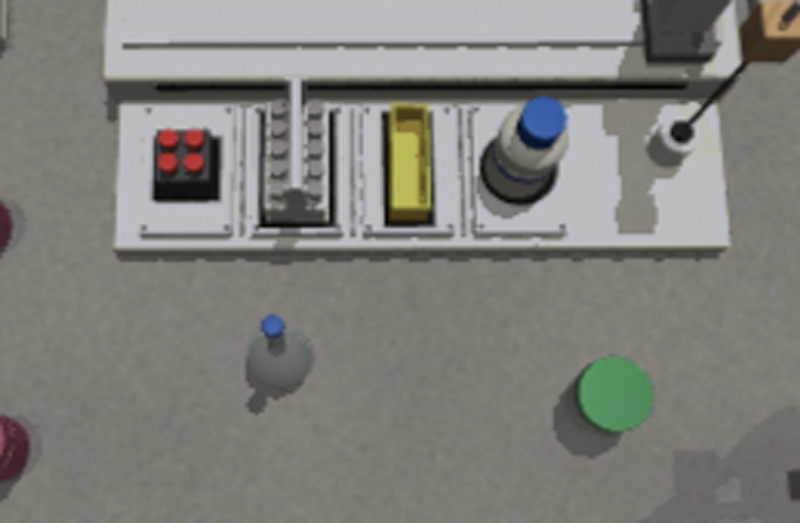

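```bash
python3 - <<'E'
from h import *
s=pickle.load(open("fin_side.pkl","rb"));t=pickle.load(open("fin_top.pkl","rb"))
k=3.076923
T=lambda q:np.array([150,100])+(np.array(q)+.5)/k-.5
S=lambda q:np.array([230,120])+(np.array(q)+.5)/4-.5
for n,a,b in (("-x+y",(271,347),(389,222)),("-x-y",(290,380),(432,222)),("+x+y",(421,308),(391,104)),("bottle cap top",(469,350),(544,119)),("rack handle near",(218,180),(295,188)),("rack handle far",(371,157),(294,80)),("caps",(231,130),(181,151))):
    X,e=tri([(s,S(a)),(t,T(b))]);print(n,X.round(4),np.round(e,1))
E
python3 -c "
import cv2,pickle
im=pickle.load(open('fin_side.pkl','rb'))['image'][180:250,280:370,::-1]
cv2.imwrite('pics/fin_s3.png',cv2.resize(im,None,fx=8.5,fy=8.5,interpolation=cv2.INTER_CUBIC))
im=pickle.load(open('fin_top.pkl','rb'))['image'][125:180,190:345,::-1]
cv2.imwrite('pics/fin_t3.png',cv2.resize(im,None,fx=5,fy=5,interpolation=cv2.INTER_CUBIC))"
```

```text
-x+y [ 0.582  -0.0089  0.0587] [1.8 1.5]
-x-y [ 0.5813 -0.047   0.0683] [1.4 1.2]
+x+y [ 0.6876 -0.0024  0.0653] [0.6 0.6]
bottle cap top [ 0.6467 -0.1265  0.1558] [0.7 0.6]
rack handle near [0.5777 0.0765 0.1263] [1.3 1.3]
rack handle far [0.6812 0.086  0.1189] [0.5 0.4]
caps [0.6203 0.1836 0.0823] [0.5 0.5]
```

View pics/fin_s3.png

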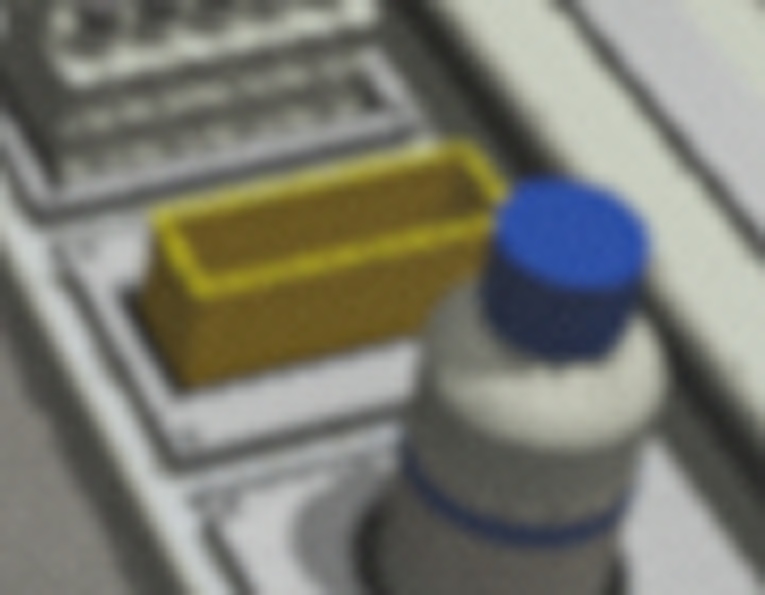

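View pics/fin_t3.png

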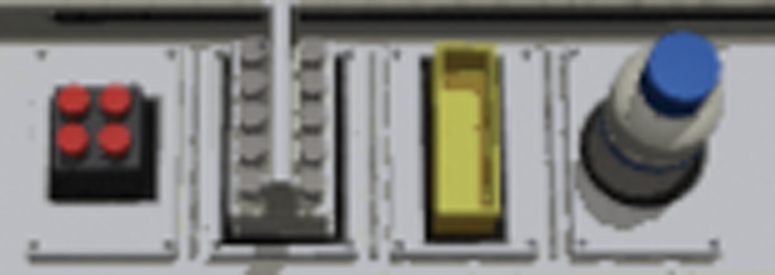

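```bash
python3 -c "
from bench import order
print(order.close_job())"
```

```text
the job is handed in; nothing more can be done
None
```

I loaded the trough, vial block, tube rack and rinse bottle into their narrow, square, wide and round nests, then handed the job in at about 46 s. The arm was parked clear of everything by then.

- **Seating:** I set each item down slowly until the wrist force showed contact. The block, rack and bottle all touched at about z = 0.029 m, one consistent floor height. In the final pictures all four look upright and inside their recesses.
- **Bystanders:** In the top view the flask stopper and jar lid are within about 0.7 pixel of where they started, roughly 2 mm, and I saw no contact with either.
- **Trough disagreement:** The trough touched about 7 mm higher than its grip height implied. The fingers in the side picture show it hanging about that much lower in the grip, which suggests it slipped slightly before lifting. The force reached about 24 N while I was checking this.
- **Trough height check:** Its rim now measures about 0.059–0.068 m high depending on the corner. That fits sitting on the floor, since resting on the nest rim would read about 0.076 m.
- **Camera heights:** Most heights measured from the two cameras came out 3–5 mm lower than the known sizes imply. I therefore judged seating by contact force.

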